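Stack the porcelain palette nest on its stand after class

ROBOT

A 6-joint arm with a two-finger parallel gripper is mounted at the origin on the work surface. World frame = base frame: x ahead of the robot, y to its left, z up, the work surface at z = 0. Lengths are in m, angles in rad, forces in N, time in s.
With the tool pointing down it reaches from about 0.325 to 0.75 m from the base axis. Payload 7.6 kg.
Tool frame: the origin (TCP) lies at the very end of the fingers, on their centre line; the grasp point (between the pads) lies 19 mm behind it (ctrl.grasp_offset is the distance from the TCP to the grasp point, in m); y points along the fingers, z is the direction in which the jaws open and shut, and the axes are right-handed (so a half turn about y gives the same grasp; the last joint's range is limited). The gripper opens to 85 mm and grips with 20 to 120 N. Pads are 22 mm wide; open, the fingers measure 114 mm over their backs; the gripper's body (76 mm by 85 mm) begins 54 mm behind the grasp point. The pads swing forward as they close: fully open they stand 13 mm farther back than shut.
Start: joints at [-0.07, 0.052, 1.401, -0, 1.689, -0.07], TCP at [0.525, 0, 0.231] pointing down, gripper open.
Joint ranges: [-2.9, 2.9], [-0.91, 2.17], [0.12, 2.37], [-1.06, 4.2], [0.26, 2.73], [-2.93, 2.93]. Speed limits (rad/s): [2.57, 2.57, 3.01, 3.14, 3.14, 3.14].

INTERFACE

Orientations are given as a unit quaternion [w, x, y, z].
In Python, from cell import ctrl gives the robot as it stands.
- The arm moves only by the shell command python3 -m crank 'ROWS' [FORCE]. ROWS is JSON, a list of rows, each an object with "dp": the shift along the tool's x, y, z normalised to -1 to 1, where 1 is 0.1 m, a list of three; "delta_rot": the turn, a rotation vector about the tool's x, y, z normalised to -1 to 1, where 1 is 180 degrees, a list of three; "hand": the closure, from 0 (fully open) to 1 (shut). A call has exactly 8 rows; each row is the pose to reach, as a shift and turn from the pose commanded when the call began, along the tool's axes at that moment, turning the shorter way round; what a row does not reach only later rows make up. A row lasts 1/12 s, in which the tool goes at most 41.7 mm and 7.16 degrees, less where a joint would pass 70% of its speed; a pose out of reach is approached as far as the arm can. A call with a number of a shift or a turn outside -1 to 1 is refused whole. A call with a gripper value outside its range is refused whole. The fingers move at their own pace and stop on an object; FORCE is the grip in N (left out, the last holds). Time passes only in rows, so rows that repeat a pose let the fingers close, or fill a call up. It gives the time, the measured TCP pose, the force and the opening at its end, in the units of the state.
- ctrl.sense(): the state, without advancing time (a new reading comes with each control period).
- ctrl.snapshot(name): name is "scene" or "side" or "wrist"; returns a dict with "color" (400x640x3 uint8, red, green, blue), "depth" (400x640 float32, m along the optical axis (not along the pixel's ray), 0 where there is no reading), "vertical_fov" (degrees; the focal length in pixels is half the picture's height over the tangent of half this angle, whatever the lens; pixels are square), "cx", "cy" (the principal point, pixels), "R" (3x3) and "t" (3): a world point X has camera coordinates R X + t. Camera axes: x right, y down, z forward; pixel columns grow to the right and rows downward; lengths in m; the calibration is good to about 2 mm. A picture is of the moment at which its call begins.
- ctrl.job_done(): hands the job in, once; it reports no verdict.
Trained networks look in a picture, given as the dict that the camera call returned (one of the last four; its "shot" number tells which), for a name from the list of things; names that differ only in an ending like _2 or _b are one class to them, and where a whole thing is asked for, a point or a joint stands for the part that bears it (a point fixed in the world has none). Each returns a list of dicts, best first, with "p" (0 to 1); they miss things now and then, are a little off and sometimes report something else, mostly with a low value. They report only what shows in the picture. A call takes as long as a camera call. They do not tell look-alikes from the thing itself.
- ctrl.boxes_of(picture, name): "at" ([x, y, z] in m, in world coordinates, good to about 4 mm: the middle of the surface that is visible of it).
- ctrl.cut_out(picture, name): "pixels" (400x640 bool, what is visible of it).
The state is a dict: "time_s": time; "qpos": joint angles; "qd": joint speeds; "tau": joint torques, N m; "eef_pos": TCP position; "tool_rot": TCP orientation; "force": force on the tool from outside, world axes, zero at the start; "torque": the same for the moment, N m; "grip_width": finger opening in m.
Only numpy, scipy, OpenCV 4.12 (cv2) and the standard library are available. Lean on these libraries where they do the work, as an engineer would, in place of code of your own. Each camera call takes 0.05 s, during which the arm holds its last target.

TASK

The class is over: stack the rinsed white porcelain palette nest back together on its round wooden stand, one piece at a time from the bottom up. The tall two-compartment water pot goes in the stand's recess, the deep undivided dish on the pot, the shallow three-well dish on that, and the knobbed lid last, each level and fully seated in the one below. Porcelain chips, so set the pieces down rather than dropping them, let go of everything, and leave the drink can, the jam jar and the pastel tin where they are.

Things in the scene. Friction and masses are not known exactly. Their poses are not given: they have to be found in the camera images.
- water_pot: White porcelain water pot, the tallest piece: 60 mm across (54 mm for the lowest 4 mm), 50 mm high, straight sides, round mouth 51 mm across; one straight partition inside, 10 mm below the rim, makes two compartments. About 0.16 kg. Origin: centre of underside, z up. Loose, upright on the table.
- deep_dish: White porcelain dish, no partition: 60 mm across, 32 mm high in all, straight sides, mouth 51 mm across, well 23 mm deep. A foot 45 mm wide, 6 mm high drops into the mouth below; the 60 mm body then rests on that rim. Seated, its origin is 44 mm above the pot's. About 0.11 kg. Origin: centre of underside, z up. Loose, upright on the table.
- well_dish: White porcelain shallow dish, three wells (Y of partitions 8 mm below the rim): 60 mm across, 24 mm high in all, straight sides, mouth 51 mm across. A foot 45 mm wide, 6 mm high drops into the mouth below; the 60 mm body then rests on that rim. Seated, its origin is 26 mm above the deep dish's. About 0.09 kg. Origin: centre of underside, z up. Loose, upright on the table.
- lid: White porcelain lid: disc 60 mm across, round knob in the middle 20 mm across, from 12 to 30 mm above the origin (the top). A foot 45 mm wide, 6 mm high drops into the mouth below; the 60 mm body then rests on that rim. Seated, its origin is 18 mm above the three-well dish's. About 0.07 kg. Origin: centre of underside, z up. Loose, upright on the table.
- stand: Round turned wooden stand fixed to the table, 100 mm across, with a flat round recess 76 mm across whose floor is 5 mm above the table; the lip around it is 9 mm above the table. Origin: centre of the underside, at table height. A pot standing in it has its origin 5 mm above the stand's.
- drink_can: Bystander, to be left alone: orange drink can, 66 mm across, 116 mm high, standing somewhere among the porcelain. Origin: centre of the underside.
- jam_jar: Bystander, to be left alone: closed glass jar with a white cap, 68 mm across, 85 mm high, on the robot's right. Origin: centre of the underside.
- pastel_tin: Bystander, to be left alone: flat black tin of pastel sticks lying on the robot's left, 130 mm (its x) by 75 mm (its y), 18 mm high. Origin: centre of the underside.
Mind the look-alikes: they are no part of the job. There is more than one size of the stand; the job needs the largest.

How it is judged:
By the outcome, as a careful person would: the job done as asked, in the order asked, and still so for the second after the job is handed in, with the robot touching nothing.
It also fails if it takes over 125 s, if anything falls off the work surface, if the arm or the gripper's body presses on something with over 40 N, if the wrist force passes 120 N, or if a joint passes its speed limit or range.

## Working session

There is one attempt and no reset: what is moved stays moved. The work goes in short steps, Python scripts to look and compute and a shell command to move; the robot and the scene stay as the last step left them, time stands still between calls to the robot, and variables do not carry over. Pictures are saved under pics/ and viewed, and the job is handed in when it is done.

```bash
ls; mkdir -p pics; cat > h.py <<'E'
import numpy as np, cv2
from cell import ctrl
def K(p):
    f=200/np.tan(np.radians(p["vertical_fov"])/2); return f,p["cx"],p["cy"]
def cloud(p):
    f,cx,cy=K(p); d=p["depth"]; v,u=np.mgrid[0:400,0:640]
    c=np.stack([(u-cx)/f*d,(v-cy)/f*d,d],-1)
    return (c-p["t"])@p["R"]   # R^T (c-t)
def proj(p,X):
    f,cx,cy=K(p); c=np.asarray(X)@np.array(p["R"]).T+p["t"]
    return np.stack([c[...,0]/c[...,2]*f+cx,c[...,1]/c[...,2]*f+cy],-1)
def save(p,n): cv2.imwrite("pics/"+n+".png",p["color"][:,:,::-1])
E
python3 - <<'E'
from h import *
print(ctrl.sense(), ctrl.grasp_offset)
for n in["scene","side","wrist"]:
    p=ctrl.snapshot(n); save(p,n+"0"); print(n,p["vertical_fov"],-np.array(p["R"]).T@p["t"])
    for o in "water_pot deep_dish well_dish lid stand drink_can jam_jar pastel_tin".split():
        r=ctrl.boxes_of(p,o); print(o,[(np.round(k["at"],3).tolist(),round(k["p"],2),np.round(proj(p,np.array(k["at"]))).tolist()) for k in r])
E
```

```text
pics
{'time_s': 0.0, 'qpos': array([-7.03090094e-02,  5.28156208e-02,  1.40170913e+00,  4.61116530e-06,
        1.68861635e+00, -7.03095111e-02]), 'qd': array([-0.00036889,  0.00028127, -0.00238844,  0.00044057,  0.00134015,
       -0.00049352]), 'tau': array([ 8.02730119e-04, -3.81666934e+01, -3.60182977e+01,  8.43031398e-05,
        6.19437444e-03, -2.66336252e-05]), 'eef_pos': array([5.24699881e-01, 4.06419379e-05, 2.30491372e-01]), 'tool_rot': array([ 0.49964237, -0.50035785,  0.500414  , -0.49958518]), 'force': array([ 0.55312612, -0.01238456, -0.55904426]), 'torque': array([ 0.00821845,  0.06561368, -0.01063347]), 'grip_width': 0.08545037047880012} 0.0187
scene 45.889503455387455 [1.15719506 0.17949608 0.99868049]
water_pot [([0.435, -0.252, 0.032], 0.64, [235.0, 150.0])]
deep_dish [([0.6, -0.218, 0.012], 0.74, [223.0, 207.0])]
well_dish [([0.633, 0.224, 0.011], 0.76, [394.0, 267.0])]
lid [([0.443, -0.002, 0.006], 0.77, [324.0, 181.0])]
stand [([0.602, 0.104, 0.002], 0.97, [348.0, 244.0]), ([0.64, -0.036, 0.005], 0.75, [287.0, 241.0]), ([0.501, -0.11, 0.007], 0.59, [278.0, 188.
[... 663 characters left out ...]
0]), ([0.636, -0.039, 0.006], 0.57, [356.0, 195.0]), ([0.597, 0.105, 0.002], 0.57, [320.0, 177.0])]
drink_can [([0.43, 0.221, 0.086], 0.79, [258.0, 165.0])]
jam_jar [([0.571, -0.439, 0.074], 0.61, [442.0, 279.0]), ([0.43, -0.25, 0.032], 0.56, [355.0, 270.0])]
pastel_tin []
wrist 62.65776370964488 [0.52616908 0.06739483 0.37487604]
water_pot [([0.431, -0.223, 0.025], 0.79, [244.0, 345.0])]
deep_dish [([0.608, -0.211, 0.017], 0.72, [384.0, 332.0])]
well_dish []
lid [([0.44, -0.006, 0.013], 0.81, [243.0, 173.0])]
stand [([0.499, -0.119, 0.008], 0.79, [297.0, 263.0]), ([0.634, -0.036, 0.01], 0.7, [413.0, 198.0]), ([0.593, 0.109, 0.005], 0.58, [383.0, 65.0])]
drink_can []
jam_jar []
pastel_tin []
```

View pics/scene0.png

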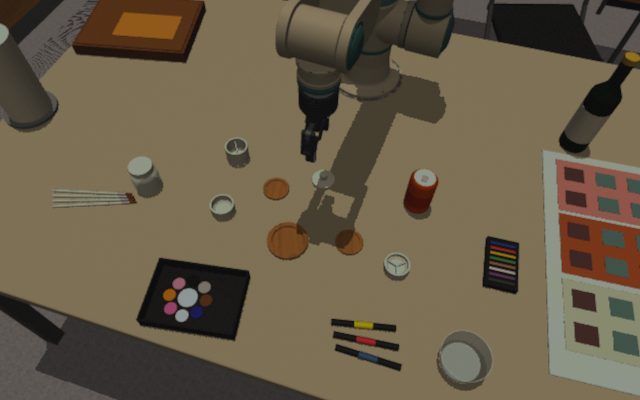

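View pics/side0.png

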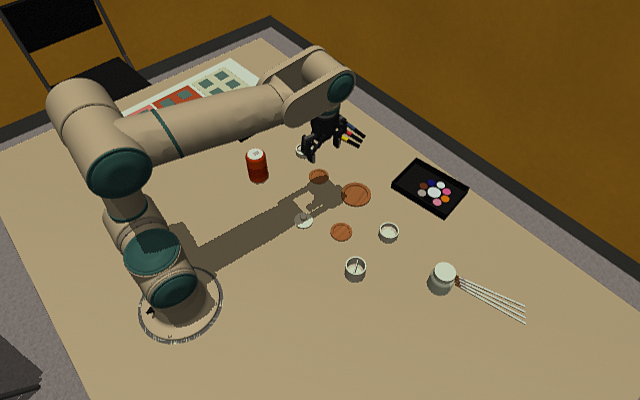

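View pics/wrist0.png

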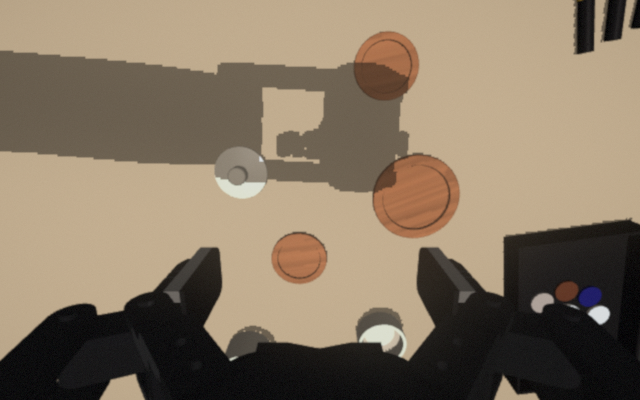

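The scene view shows:
- **Pieces:** pot (235,150), deep dish (222,207), well dish (397,265) and lid (323,180).
- **Stands:** three wooden discs, the largest at (287,240) and smaller ones at (276,188) and (349,242).
- **Other round white things that could be confused with the pieces:** the jar cap (142,165), the big glass bowl (465,358) and the paint tray (190,298).

I'll fit positions and sizes, then check close crops.

```bash
cat >> h.py <<'E'
from scipy.optimize import minimize
def sil(p,x,y,r,z0,z1,rb=None):
    a=np.linspace(0,2*np.pi,72); 
    P=np.concatenate([np.stack([x+r*np.cos(a),y+r*np.sin(a),0*a+z],-1) for z in(z0,z1)])
    q=proj(p,P).astype(np.float32); return cv2.convexHull(q)[:,0]
def fit(p,mask,x,y,r,z0,z1,free_r=False):
    m=mask.astype(np.uint8); S=4; vs,us=np.nonzero(m)
    x0,x1,y0,y1=max(us.min()-15,0),us.max()+15,max(vs.min()-15,0),vs.max()+15
    mm=cv2.resize(m[y0:y1,x0:x1],None,fx=S,fy=S,interpolation=cv2.INTER_NEAREST)
    def c(t):
        R=t[2]if free_r else r
        h=(sil(p,t[0],t[1],R,z0,z1)-[x0,y0]+.5)*S
        w=np.zeros_like(mm); cv2.fillPoly(w,[np.round(h*16).astype(np.int32)],1,shift=4)
        return -(w&mm).sum()/(w|mm).sum()
    t0=[x,y]+([r]if free_r else [])
    s=np.array([t0]+[[t0[j]+(.008 if i==j else 0) for j in range(len(t0))] for i in range(len(t0))])
    o=minimize(c,t0,method="Nelder-Mead",options=dict(initial_simplex=s,xatol=1e-4,fatol=1e-5))
    return np.round(o.x,4).tolist(),round(-o.fun,3)
DIM=dict(water_pot=(.03,0,.05),deep_dish=(.03,.006,.032),well_dish=(.03,.006,.024),lid=(.03,.006,.012),stand=(.05,0,.009),drink_can=(.033,0,.116),jam_jar=(.034,0,.085))
E
python3 - <<'E'
from h import *
P={}
for n in["scene","side","wrist"]:
    p=ctrl.snapshot(n);P[n]=p
    for o in DIM:
        r=ctrl.boxes_of(p,o); k=ctrl.cut_out(p,o)
        for c in k:
            if c["p"]<.4: continue
            m=c["pixels"]; pc=cloud(p)[m]; pc=pc[(p["depth"][m]>0)]
            x,y,_=np.median(pc,0)
            print(n,o,round(c["p"],2),m.sum(),"med",np.round([x,y],3),"zmax",round(float(np.percentile(pc[:,2],98)),3),"fit",fit(p,m,x,y,*DIM[o],free_r=False),fit(p,m,x,y,*DIM[o],free_r=True))
s=P["scene"]["color"][:,:,::-1]
a=cv2.resize(s[120:300,200:430],None,fx=3.4,fy=3.3,interpolation=cv2.INTER_CUBIC); cv2.imwrite("pics/crop1.png",a)
E
```

```text
scene water_pot 0.8 582 med [ 0.435 -0.252] zmax 0.052 fit ([0.4916, -0.2743], np.float64(-1017078021376719.0)) ([0.4665, -0.3353, 0.1811], np.float64(-368698914169122.56))
scene deep_dish 0.76 489 med [ 0.604 -0.22 ] zmax 0.034 fit ([0.6336, -0.1384], np.float64(-0.0)) ([0.5384, -0.2109, 0.1826], np.float64(-395513380654149.75))
scene well_dish 0.78 565 med [0.63  0.227] zmax 0.025 fit ([0.6414, 0.2915], np.float64(-0.0)) ([0.5652, 0.236, 0.1826], np.float64(-367640785907795.44))
scene lid 0.67 317 med [ 0.444 -0.007] zmax 0.03 fit ([0.509, 0.0041], np.float64(-0.0)) ([0.4751, -0.0905, 0.1811], np.float64(-480383960252852.8))
scene stand 0.86 569 med [0.597 0.105] zmax 0.008 fit ([0.6279, 0.0912], np.float64(-819491073909797.6)) ([0.5927, 0.0836, 0.1131], np.float64(-374568390060703.9))
scene stand 0.62 442 med [ 0.501 -0.115] zmax 0.008 fit ([0.5394, -0.1294], np.float64(-974471424918623.8)) ([0.5224, -0.1725, 0.1596], np.float64(-411023709307253.7))
scene stand 0.56 1206 med [ 0.641 -0.037] zmax 0.011 fit ([0.6711, 0.0125], np.float64(-560061452886102.1)) ([0.6724, -0.1202, 0.2011
[... 2504 characters left out ...]
.float64(-150315711161257.28)) ([0.5934, 0.0932, 0.0784], np.float64(-125154310096270.45))
wrist stand 0.92 5686 med [ 0.638 -0.034] zmax 0.011 fit ([0.651, 0.0019], np.float64(-146808201013191.22)) ([0.6304, -0.0477, 0.1117], np.float64(-87955561840619.58))
wrist stand 0.9 2185 med [ 0.501 -0.114] zmax 0.008 fit ([0.4999, -0.1126], np.float64(-228921756663599.56)) ([0.4712, -0.1349, 0.1131], np.float64(-171565700090304.28))
wrist jam_jar 0.64 1452 med [ 0.608 -0.211] zmax 0.033 fit ([0.5965, -0.182], np.float64(-266706340977510.72)) ([0.6013, -0.2004, 0.0704], np.float64(-202693654115127.56))h.py:26: RuntimeWarning: overflow encountered in scalar negative
  return -(w&mm).sum()/(w|mm).sum()
```

View pics/crop1.png

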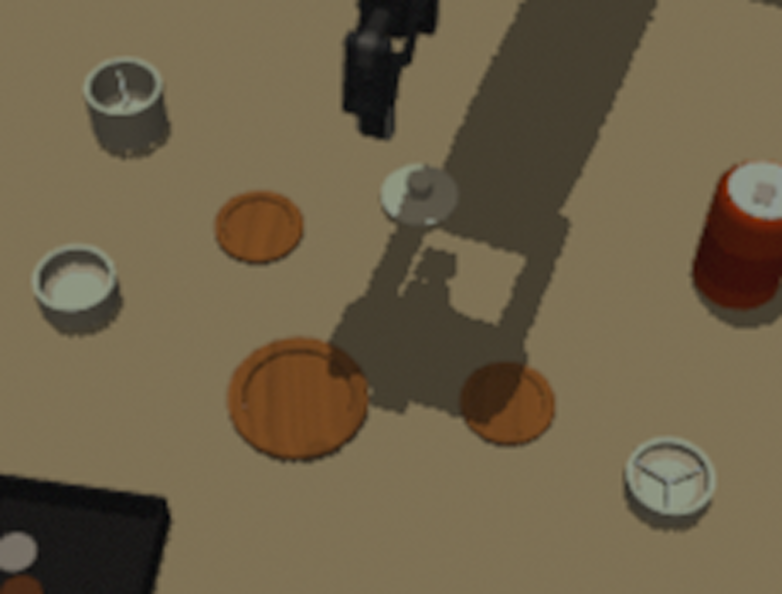

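The crop confirms my choices: the partitioned tall pot (top left), the undivided dish below it, the knobbed lid, the Y dish at right, and the largest stand at lower centre. The fit has an unsigned-integer overflow, so I'll fix that.

```bash
sed -i 's|return -(w&mm).sum()/(w.mm).sum()|return -float((w\&mm).sum())/float((w\|mm).sum())|' h.py
cat > look.py <<'E'
from h import *
import sys
def look(cams,objs):
  for n in cams:
    p=ctrl.snapshot(n); save(p,"last_"+n)
    for o in objs:
        for c in ctrl.cut_out(p,o):
            if c["p"]<.4: continue
            m=c["pixels"]; pc=cloud(p)[m]; pc=pc[(p["depth"][m]>0)]
            x,y,_=np.median(pc,0)
            print(n,o,round(c["p"],2),m.sum(),"med",np.round([x,y],3),"zmax",round(float(np.percentile(pc[:,2],98)),3),"fit",*fit(p,m,x,y,*DIM[o],free_r=False),*fit(p,m,x,y,*DIM[o],free_r=True))
if __name__=="__main__": look(sys.argv[1].split(","),sys.argv[2].split(",") if len(sys.argv)>2 else DIM)
E
python3 look.py scene,side,wrist
```

```text
scene water_pot 0.57 527 med [ 0.438 -0.25 ] zmax 0.051 fit [0.4335, -0.2509] 0.893 [0.4337, -0.2512, 0.0277] 0.957
scene deep_dish 0.79 513 med [ 0.602 -0.223] zmax 0.033 fit [0.6038, -0.2211] 0.942 [0.6038, -0.2218, 0.0292] 0.959
scene well_dish 0.9 589 med [0.631 0.226] zmax 0.025 fit [0.6321, 0.2252] 0.963 [0.6319, 0.2256, 0.03] 0.964
scene lid 0.88 311 med [ 0.445 -0.006] zmax 0.031 fit [0.4388, -0.0081] 0.843 [0.4401, -0.0081, 0.0275] 0.933
scene stand 0.84 554 med [0.598 0.104] zmax 0.008 fit [0.5811, 0.0974] 0.444 [0.5984, 0.1041, 0.0323] 0.935
scene stand 0.78 462 med [ 0.503 -0.117] zmax 0.008 fit [0.4863, -0.1189] 0.452 [0.5032, -0.1161, 0.0327] 0.956
scene stand 0.68 1239 med [ 0.64  -0.037] zmax 0.011 fit [0.6386, -0.0381] 0.966 [0.6387, -0.038, 0.0494] 0.975
scene drink_can 0.85 1209 med [0.46  0.237] zmax 0.117 fit [0.4404, 0.2381] 0.915 [0.441, 0.2386, 0.0326] 0.918
scene drink_can 0.5 575 med [ 0.436 -0.25 ] zmax 0.052 fit [0.4293, -0.2545] 0.537 [0.4445, -0.2453, 0.0249] 0.578
scene jam_jar 0.72 1221 med [ 0.641 -0.038] zmax 0.011 fit [0.6615, -0.0286] 0.734 [0.6624
[... 1098 characters left out ...]
2 [0.4337, -0.2092, 0.0162] 0.496
wrist deep_dish 0.55 1498 med [ 0.608 -0.212] zmax 0.033 fit [0.6033, -0.2176] 0.685 [0.6046, -0.213, 0.0266] 0.715
wrist lid 0.7 2199 med [ 0.439 -0.004] zmax 0.032 fit [0.4369, -0.006] 0.964 [0.4368, -0.0059, 0.0295] 0.977
wrist lid 0.67 1450 med [ 0.608 -0.212] zmax 0.033 fit [0.6041, -0.2196] 0.761 [0.6038, -0.2198, 0.0301] 0.761
wrist stand 0.7 3450 med [0.596 0.107] zmax 0.008 fit [0.6104, 0.1193] 0.545 [0.5956, 0.1067, 0.033] 0.979
wrist stand 0.67 5815 med [ 0.638 -0.034] zmax 0.011 fit [0.6376, -0.0359] 0.984 [0.6377, -0.0359, 0.0499] 0.985
wrist stand 0.58 2256 med [ 0.5   -0.114] zmax 0.008 fit [0.513, -0.1009] 0.505 [0.5001, -0.1143, 0.033] 0.971
```

Sizes and choices agree across views: the big stand (radius 50 mm) is at (0.6375,-0.036). The other two have a radius of about 32 mm. Next I head for the pot.

```bash
python3 -m crank '[{"dp":[0.12,0,-0.05],"delta_rot":[0,0,0],"hand":0},{"dp":[0.25,0,-0.15],"delta_rot":[0,0,0],"hand":0},{"dp":[0.4,0,-0.25],"delta_rot":[0,0,0],"hand":0},{"dp":[0.55,0,-0.4],"delta_rot":[0,0,0],"hand":0},{"dp":[0.7,0,-0.55],"delta_rot":[0,0,0],"hand":0},{"dp":[0.85,0,-0.7],"delta_rot":[0,0,0],"hand":0},{"dp":[0.95,0,-0.85],"delta_rot":[0,0,0],"hand":0},{"dp":[1,0,-0.92],"delta_rot":[0,0,0],"hand":0}]' 40
python3 -m crank '[{"dp":[0.12,0,0],"delta_rot":[0,0,0],"hand":0},{"dp":[0.25,0.05,0],"delta_rot":[0,0,0],"hand":0},{"dp":[0.4,0.1,0],"delta_rot":[0,0,0],"hand":0},{"dp":[0.55,0.15,0],"delta_rot":[0,0,0],"hand":0},{"dp":[0.7,0.2,0],"delta_rot":[0,0,0],"hand":0},{"dp":[0.8,0.25,0],"delta_rot":[0,0,0],"hand":0},{"dp":[0.85,0.3,0],"delta_rot":[0,0,0],"hand":0},{"dp":[0.85,0.3,0],"delta_rot":[0,0,0],"hand":0}]'
python3 look.py wrist water_pot,deep_dish,stand; python3 -c "
from h import *
s=ctrl.sense();print(s['qpos'],s['eef_pos'],s['force'])"
```

```text
time_s: 5.47
eef_pos: [0.4315, -0.1015, 0.2315]
tool_rot: [-0.499, 0.5, -0.5, 0.501]
force: [0.1, 1.4, 0.6]
grip_width: 0.0852
time_s: 6.13
eef_pos: [0.4326, -0.1854, 0.2]
tool_rot: [0.5, -0.5, 0.501, -0.5]
force: [0.4, 0.5, -0.9]
grip_width: 0.0853
wrist water_pot 0.91 3540 med [ 0.433 -0.252] zmax 0.052 fit [0.4326, -0.249] 0.973 [0.4327, -0.249, 0.0298] 0.973
wrist deep_dish 0.9 3440 med [ 0.607 -0.219] zmax 0.034 fit [0.6036, -0.2183] 0.976 [0.6036, -0.2183, 0.03] 0.976
wrist stand 0.96 6696 med [ 0.637 -0.05 ] zmax 0.011 fit [0.6384, -0.0355] 0.99 [0.6383, -0.0356, 0.0499] 0.99
wrist stand 0.76 3932 med [ 0.501 -0.114] zmax 0.008 fit [0.5124, -0.1014] 0.559 [0.4999, -0.1147, 0.0337] 0.978
[-4.81130516e-01 -9.23472885e-02  1.60199286e+00  2.41397244e-04
  1.63130327e+00 -4.81847309e-01] [ 0.43323435 -0.18446754  0.20171952] [-0.20775947 -0.42230977 -0.00407857]
```

View pics/last_wrist.png

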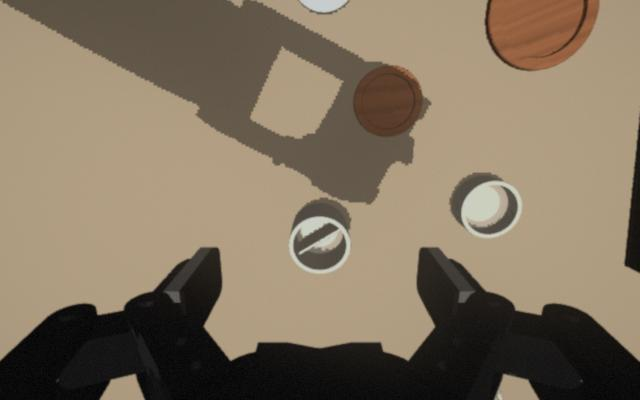

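The wrist view shows the pot's rim centred at (320,244) between the jaws, the deep dish at (490,208) and the big stand at top right. Next I measure the finger tips from depth.

```bash
python3 - <<'E'
from h import *
p=ctrl.snapshot("wrist"); c=cloud(p); d=p["depth"]
print(ctrl.sense()["eef_pos"])
m=(c[...,2]>.1)&(d>0)
for a,b in((150,320),(320,480)):
    q=c[:,a:b][m[:,a:b]]; o=np.argsort(q[:,2]); print(np.round(q[o[::max(1,len(o)//8)]][:8],3).tolist())
E
python3 -m crank '[{"dp":[0.08,0.1,0],"delta_rot":[0,0,0],"hand":0},{"dp":[0.16,0.2,0],"delta_rot":[0,0,0],"hand":0},{"dp":[0.24,0.3,0],"delta_rot":[0,0,0],"hand":0},{"dp":[0.36,0.4,0],"delta_rot":[0,0,0],"hand":0},{"dp":[0.48,0.5,0],"delta_rot":[0,0,0],"hand":0},{"dp":[0.58,0.6,0],"delta_rot":[0,0,0],"hand":0},{"dp":[0.64,0.7,0],"delta_rot":[0,0,0],"hand":0},{"dp":[0.64,0.8,0],"delta_rot":[0,0,0],"hand":0}]'
python3 -c "
from h import *
p=ctrl.snapshot('wrist');save(p,'w1');p=ctrl.snapshot('side');save(p,'s1')
print(ctrl.sense()['eef_pos'])"
```

```text
[ 0.43327072 -0.18449245  0.20178248]
[[0.391, -0.19, 0.215], [0.392, -0.179, 0.241], [0.392, -0.173, 0.266], [0.404, -0.168, 0.281], [0.42, -0.174, 0.284], [0.427, -0.174, 0.288], [0.432, -0.174, 0.291], [0.409, -0.168, 0.295]]
[[0.477, -0.185, 0.215], [0.489, -0.177, 0.24], [0.478, -0.173, 0.265], [0.468, -0.168, 0.281], [0.436, -0.173, 0.284], [0.463, -0.168, 0.288], [0.439, -0.174, 0.291], [0.451, -0.165, 0.296]]
time_s: 7.05
eef_pos: [0.4327, -0.2504, 0.12]
tool_rot: [0.5, -0.5, 0.501, -0.5]
force: [0.1, 0.2, -0.0]
grip_width: 0.0852
[ 0.43203608 -0.24854578  0.11886727]
```

View pics/w1.png

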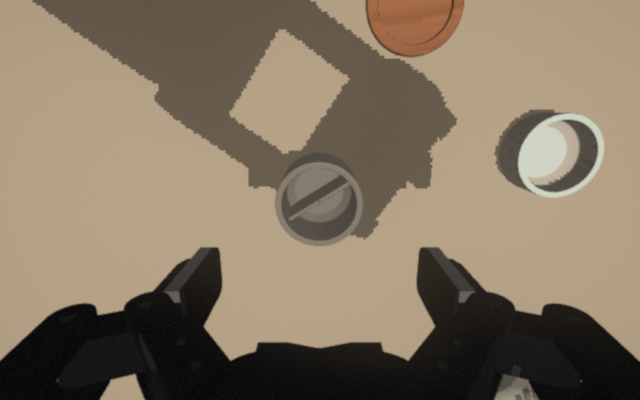

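The pot's mouth is centred at (320,203), midway between the jaws. Descend and grip.

```bash
python3 -m crank '[{"dp":[0,0.15,0],"delta_rot":[0,0,0],"hand":0},{"dp":[0,0.3,0],"delta_rot":[0,0,0],"hand":0},{"dp":[0,0.45,0],"delta_rot":[0,0,0],"hand":0},{"dp":[0,0.6,0],"delta_rot":[0,0,0],"hand":0},{"dp":[0,0.75,0],"delta_rot":[0,0,0],"hand":0},{"dp":[0,0.9,0],"delta_rot":[0,0,0],"hand":0},{"dp":[0,1,0],"delta_rot":[0,0,0],"hand":0},{"dp":[0,1,0],"delta_rot":[0,0,0],"hand":0}]'
python3 -m crank '[{"dp":[0,0,0],"delta_rot":[0,0,0],"hand":0.1},{"dp":[0,0,0],"delta_rot":[0,0,0],"hand":0.2},{"dp":[0,0,0],"delta_rot":[0,0,0],"hand":0.25},{"dp":[0,0,0],"delta_rot":[0,0,0],"hand":0.3},{"dp":[0,0,0],"delta_rot":[0,0,0],"hand":0.35},{"dp":[0,0,0],"delta_rot":[0,0,0],"hand":0.4},{"dp":[0,0,0],"delta_rot":[0,0,0],"hand":0.5},{"dp":[0,0,0],"delta_rot":[0,0,0],"hand":0.5}]' 40
python3 -c "
from h import *
p=ctrl.snapshot('wrist');save(p,'w2')
print(ctrl.sense()['eef_pos'],ctrl.sense()['force'],ctrl.sense()['grip_width'])"
```

```text
time_s: 7.82
eef_pos: [0.4321, -0.2479, 0.0195]
tool_rot: [0.5, -0.5, 0.501, -0.499]
force: [-0.1, 0.1, 0.2]
grip_width: 0.0853
time_s: 8.48
eef_pos: [0.4338, -0.2494, 0.0229]
tool_rot: [-0.5, 0.5, -0.499, 0.501]
force: [-1.0, 1.2, 6.1]
grip_width: 0.0597
[ 0.43375385 -0.24939828  0.02293355] [-1.5700208   1.0961422   6.44342721] 0.059383138305214
```

View pics/w2.png

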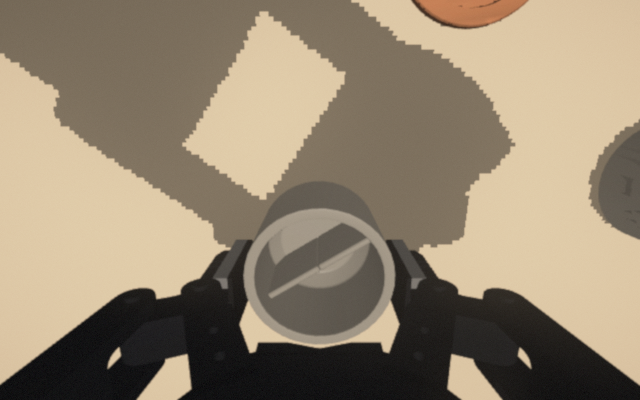

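The pot is gripped, width 59.5 mm. Lift it and carry it to the stand.

```bash
python3 -m crank '[{"dp":[0,-0.05,0],"delta_rot":[0,0,0],"hand":0.5},{"dp":[0,-0.15,0],"delta_rot":[0,0,0],"hand":0.5},{"dp":[0,-0.25,0],"delta_rot":[0,0,0],"hand":0.5},{"dp":[0,-0.4,0],"delta_rot":[0,0,0],"hand":0.5},{"dp":[0,-0.55,0],"delta_rot":[0,0,0],"hand":0.5},{"dp":[0,-0.65,0],"delta_rot":[0,0,0],"hand":0.5},{"dp":[0,-0.7,0],"delta_rot":[0,0,0],"hand":0.5},{"dp":[0,-0.7,0],"delta_rot":[0,0,0],"hand":0.5}]'
python3 -m crank '[{"dp":[-0.06,0,0.06],"delta_rot":[0,0,0],"hand":0.5},{"dp":[-0.16,0,0.16],"delta_rot":[0,0,0],"hand":0.5},{"dp":[-0.3,0,0.3],"delta_rot":[0,0,0],"hand":0.5},{"dp":[-0.45,0,0.45],"delta_rot":[0,0,0],"hand":0.5},{"dp":[-0.6,0,0.6],"delta_rot":[0,0,0],"hand":0.5},{"dp":[-0.75,0,0.75],"delta_rot":[0,0,0],"hand":0.5},{"dp":[-0.9,0,0.9],"delta_rot":[0,0,0],"hand":0.5},{"dp":[-1,0,1],"delta_rot":[0,0,0],"hand":0.5}]'
python3 -m crank '[{"dp":[-0.15,0,0.15],"delta_rot":[0,0,0],"hand":0.5},{"dp":[-0.3,0,0.3],"delta_rot":[0,0,0],"hand":0.5},{"dp":[-0.45,0,0.45],"delta_rot":[0,0,0],"hand":0.5},{"dp":[-0.6,0,0.6],"delta_rot":[0,0,0],"hand":0.5},{"dp":[-0.75,0,0.75],"delta_rot":[0,0,0],"hand":0.5},{"dp":[-0.9,0,0.9],"delta_rot":[0,0,0],"hand":0.5},{"dp":[-1,0,1],"delta_rot":[0,0,0],"hand":0.5},{"dp":[-1,0,1],"delta_rot":[0,0,0],"hand":0.5}]'
python3 look.py wrist stand
python3 -c "
from h import *
print(ctrl.sense()['eef_pos'],ctrl.sense()['force'],ctrl.sense()['grip_width'])"
```

```text
time_s: 9.2
eef_pos: [0.4337, -0.2494, 0.093]
tool_rot: [-0.5, 0.5, -0.499, 0.501]
force: [1.0, -0.3, -1.5]
grip_width: 0.0596
time_s: 9.87
eef_pos: [0.5338, -0.1469, 0.0901]
tool_rot: [-0.5, 0.5, -0.5, 0.499]
force: [-0.6, 0.2, -1.5]
grip_width: 0.0592
time_s: 10.53
eef_pos: [0.6339, -0.0465, 0.09]
tool_rot: [-0.501, 0.501, -0.5, 0.499]
force: [0.8, 0.7, -1.4]
grip_width: 0.0594
wrist stand 0.89 1279 med [0.597 0.079] zmax 0.009 fit [0.5969, 0.0791] 0.32 [0.5959, 0.1076, 0.0344] 0.979
wrist stand 0.63 3579 med [ 0.501 -0.103] zmax 0.008 fit [0.507, -0.1314] 0.497 [0.4999, -0.1068, 0.0275] 0.724
wrist stand 0.62 9333 med [ 0.64  -0.018] zmax 0.011 fit [0.6377, -0.0357] 0.631 [0.6377, -0.0355, 0.0498] 0.632
[ 0.63263136 -0.04856484  0.09011539] [-0.40324584 -0.51515177 -1.61841688] 0.05940302536415755
```

View pics/last_wrist.png

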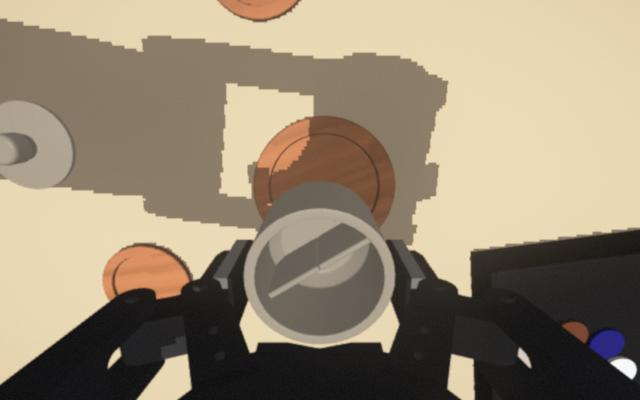

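The pot hangs level in the jaws and the stand lies just ahead of it (324,180). Shift 13 mm toward +y and 5 mm in x, then lower.

```bash
python3 -m crank '[{"dp":[-0.05,0,0.02],"delta_rot":[0,0,0],"hand":0.5},{"dp":[-0.13,0,0.05],"delta_rot":[0,0,0],"hand":0.5},{"dp":[-0.13,0.15,0.05],"delta_rot":[0,0,0],"hand":0.5},{"dp":[-0.13,0.3,0.05],"delta_rot":[0,0,0],"hand":0.5},{"dp":[-0.13,0.42,0.05],"delta_rot":[0,0,0],"hand":0.5},{"dp":[-0.13,0.52,0.05],"delta_rot":[0,0,0],"hand":0.5},{"dp":[-0.13,0.58,0.05],"delta_rot":[0,0,0],"hand":0.5},{"dp":[-0.13,0.6,0.05],"delta_rot":[0,0,0],"hand":0.5}]'
python3 -m crank '[{"dp":[0,0.01,0],"delta_rot":[0,0,0],"hand":0.5},{"dp":[0,0.02,0],"delta_rot":[0,0,0],"hand":0.5},{"dp":[0,0.03,0],"delta_rot":[0,0,0],"hand":0.5},{"dp":[0,0.04,0],"delta_rot":[0,0,0],"hand":0.5},{"dp":[0,0.04,0],"delta_rot":[0,0,0],"hand":0.5},{"dp":[0,0.05,0],"delta_rot":[0,0,0],"hand":0.5},{"dp":[0,0.05,0],"delta_rot":[0,0,0],"hand":0.5},{"dp":[0,0.05,0],"delta_rot":[0,0,0],"hand":0.5}]'
python3 -c "
from h import *
p=ctrl.snapshot('wrist');save(p,'w3')
print(ctrl.sense()['eef_pos'],ctrl.sense()['force'],ctrl.sense()['grip_width'])"
```

```text
time_s: 11.3
eef_pos: [0.6374, -0.036, 0.03]
tool_rot: [0.5, -0.5, 0.501, -0.5]
force: [-0.0, 0.1, -1.4]
grip_width: 0.0596
time_s: 11.97
eef_pos: [0.6385, -0.036, 0.028]
tool_rot: [-0.5, 0.5, -0.5, 0.5]
force: [-2.4, 0.8, 5.7]
grip_width: 0.0594
[ 0.63848693 -0.03603345  0.02796492] [-3.24263155  0.13319184  6.06958496] 0.05930124876553075
```

View pics/w3.png

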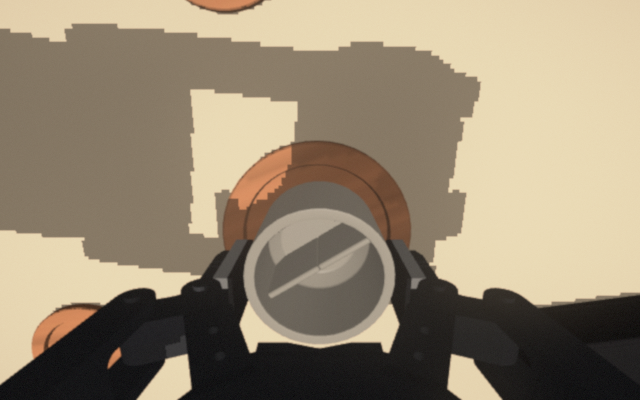

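Contact is at 28 mm, exactly 5 mm above the grasp height, so the pot is on the recess floor. Release and rise.

```bash
python3 -m crank '[{"dp":[0,-0.02,0],"delta_rot":[0,0,0],"hand":0.3},{"dp":[0,-0.02,0],"delta_rot":[0,0,0],"hand":0.25},{"dp":[0,-0.02,0],"delta_rot":[0,0,0],"hand":0.2},{"dp":[0,-0.02,0],"delta_rot":[0,0,0],"hand":0.1},{"dp":[0,-0.02,0],"delta_rot":[0,0,0],"hand":0},{"dp":[0,-0.02,0],"delta_rot":[0,0,0],"hand":0},{"dp":[0,-0.12,0],"delta_rot":[0,0,0],"hand":0},{"dp":[0,-0.25,0],"delta_rot":[0,0,0],"hand":0}]'
python3 -m crank '[{"dp":[0,-0.1,0],"delta_rot":[0,0,0],"hand":0},{"dp":[0,-0.2,0],"delta_rot":[0,0,0],"hand":0},{"dp":[0,-0.35,0],"delta_rot":[0,0,0],"hand":0},{"dp":[0,-0.5,0],"delta_rot":[0,0,0],"hand":0},{"dp":[0,-0.65,0],"delta_rot":[0,0,0],"hand":0},{"dp":[0,-0.8,0],"delta_rot":[0,0,0],"hand":0},{"dp":[0.1,-0.9,-0.05],"delta_rot":[0,0,0],"hand":0},{"dp":[0.2,-0.9,-0.1],"delta_rot":[0,0,0],"hand":0}]'
python3 -m crank '[{"dp":[0.1,0,0],"delta_rot":[0,0,0],"hand":0},{"dp":[0.2,0,0],"delta_rot":[0,0,0],"hand":0},{"dp":[0.35,0,-0.05],"delta_rot":[0,0,0],"hand":0},{"dp":[0.5,0,-0.1],"delta_rot":[0,0,0],"hand":0},{"dp":[0.65,0,-0.15],"delta_rot":[0,0,0],"hand":0},{"dp":[0.8,0,-0.2],"delta_rot":[0,0,0],"hand":0},{"dp":[0.9,0,-0.25],"delta_rot":[0,0,0],"hand":0},{"dp":[0.9,0,-0.25],"delta_rot":[0,0,0],"hand":0}]'
python3 - <<'E'
from h import *
from look import look
DIM["water_pot"]=(.03,.005,.055)
look(["wrist"],["water_pot","deep_dish","stand"])
look(["scene","side"],["water_pot","stand"])
print(ctrl.sense()['eef_pos'],ctrl.sense()['force'],ctrl.sense()['grip_width'])
E
```

```text
time_s: 12.68
eef_pos: [0.6372, -0.0359, 0.0509]
tool_rot: [0.499, -0.501, 0.501, -0.499]
force: [-0.6, -1.1, -0.1]
grip_width: 0.0856
time_s: 13.35
eef_pos: [0.629, -0.0566, 0.1452]
tool_rot: [-0.501, 0.499, -0.498, 0.501]
force: [-0.4, 0.1, -0.1]
grip_width: 0.0855
time_s: 14.02
eef_pos: [0.6017, -0.1486, 0.1405]
tool_rot: [0.499, -0.5, 0.501, -0.5]
force: [-0.6, 0.3, 1.2]
grip_width: 0.0854
wrist water_pot 0.77 6854 med [ 0.642 -0.034] zmax 0.057 fit [0.639, -0.0345] 0.988 [0.6389, -0.0345, 0.03] 0.988
wrist deep_dish 0.68 4211 med [ 0.603 -0.222] zmax 0.034 fit [0.6034, -0.2183] 0.981 [0.6035, -0.2181, 0.0299] 0.981
wrist stand 0.84 5624 med [ 0.619 -0.057] zmax 0.012 fit [0.6378, -0.0361] 0.448 [0.6377, -0.0357, 0.0504] 0.45
wrist stand 0.77 5328 med [ 0.501 -0.113] zmax 0.008 fit [0.5157, -0.1034] 0.57 [0.5011, -0.1142, 0.0336] 0.979
scene water_pot 0.73 676 med [ 0.637 -0.037] zmax 0.056 fit [0.6392, -0.0371] 0.935 [0.6394, -0.0375, 0.0287] 0.958
scene water_pot 0.51 355 med [ 0.444 -0.006] zmax 0.03 fit [0.4446, -0.0075] 0.569 [0.456, -0.0038, 0.0212] 0.683
scene stand 0.81 5
[... 255 characters left out ...]
 fit [0.6349, -0.029] 0.614 [0.6326, -0.0275, 0.0232] 0.721
side stand 0.6 338 med [ 0.5   -0.114] zmax 0.011 fit [0.5031, -0.1003] 0.473 [0.5001, -0.1122, 0.033] 0.931
side stand 0.59 273 med [0.595 0.11 ] zmax 0.012 fit [0.6065, 0.121] 0.504 [0.5957, 0.1104, 0.0344] 0.941
side stand 0.58 719 med [ 0.571 -0.437] zmax 0.089 fit [0.6109, -0.4222] 0.725 [0.6099, -0.4233, 0.0452] 0.746
side stand 0.49 169 med [ 0.605 -0.044] zmax 0.015 fit [0.6358, -0.0314] 0.28 [0.6127, -0.0352, 0.0337] 0.397
side stand 0.48 213 med [ 0.431 -0.011] zmax 0.032 fit [0.4498, 0.0178] 0.318 [0.4378, -0.002, 0.0267] 0.927
[ 0.60315175 -0.14553698  0.14130148] [ 0.18807107 -0.01509672  0.61362177] 0.08527786946970803
```

View pics/last_wrist.png

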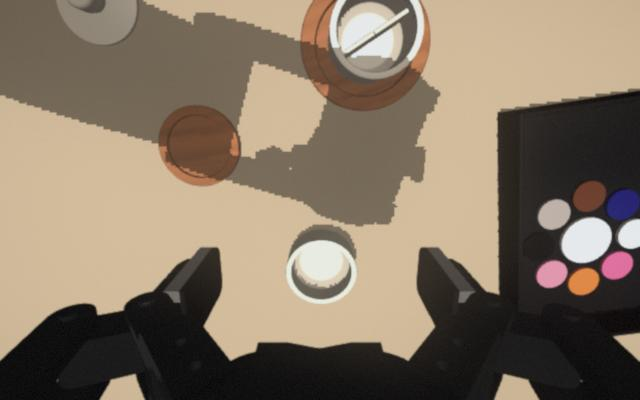

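The pot stands inside the big stand's recess (rim centre ≈(0.6385,-0.0350), visible at (378,35)). The deep dish is straight ahead at (321,270). Next, grasp it.

```bash
python3 -m crank '[{"dp":[0.1,0,0],"delta_rot":[0,0,0],"hand":0},{"dp":[0.25,0.05,0],"delta_rot":[0,0,0],"hand":0},{"dp":[0.4,0.1,0],"delta_rot":[0,0,0],"hand":0},{"dp":[0.55,0.15,0],"delta_rot":[0,0,0],"hand":0},{"dp":[0.68,0.25,0],"delta_rot":[0,0,0],"hand":0},{"dp":[0.72,0.35,0],"delta_rot":[0,0,0],"hand":0},{"dp":[0.72,0.45,0],"delta_rot":[0,0,0],"hand":0},{"dp":[0.72,0.5,0],"delta_rot":[0,0,0],"hand":0}]'
python3 -m crank '[{"dp":[0,0.1,0],"delta_rot":[0,0,0],"hand":0},{"dp":[0,0.2,0],"delta_rot":[0,0,0],"hand":0},{"dp":[0,0.35,0],"delta_rot":[0,0,0],"hand":0},{"dp":[0,0.5,0],"delta_rot":[0,0,0],"hand":0},{"dp":[0,0.65,0],"delta_rot":[0,0,0],"hand":0},{"dp":[0,0.78,0],"delta_rot":[0,0,0],"hand":0},{"dp":[0,0.85,0],"delta_rot":[0,0,0],"hand":0},{"dp":[0,0.85,0],"delta_rot":[0,0,0],"hand":0}]'
python3 -c "
from h import *
p=ctrl.snapshot('wrist');save(p,'w4')
print(ctrl.sense()['eef_pos'],ctrl.sense()['force'],ctrl.sense()['grip_width'])"
```

```text
time_s: 15.18
eef_pos: [0.602, -0.2178, 0.0884]
tool_rot: [0.499, -0.5, 0.501, -0.499]
force: [-1.7, -0.2, 0.3]
grip_width: 0.0852
time_s: 15.85
eef_pos: [0.602, -0.2172, 0.0039]
tool_rot: [0.5, -0.501, 0.501, -0.499]
force: [0.3, 0.3, 0.6]
grip_width: 0.0853
[ 0.60267993 -0.2175593   0.00547098] [-0.58147971  0.01538397  1.26479908] 0.08552824063141456
```

View pics/w4.png

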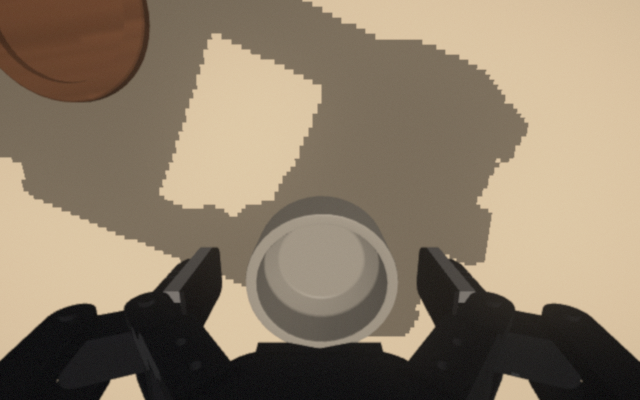

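The deep dish is centred between the jaws at (322,280). Close, then lift.

```bash
python3 -m crank '[{"dp":[0,0,0],"delta_rot":[0,0,0],"hand":0.1},{"dp":[0,0,0],"delta_rot":[0,0,0],"hand":0.2},{"dp":[0,0,0],"delta_rot":[0,0,0],"hand":0.25},{"dp":[0,0,0],"delta_rot":[0,0,0],"hand":0.3},{"dp":[0,0,0],"delta_rot":[0,0,0],"hand":0.35},{"dp":[0,0,0],"delta_rot":[0,0,0],"hand":0.4},{"dp":[0,0,0],"delta_rot":[0,0,0],"hand":0.5},{"dp":[0,0,0],"delta_rot":[0,0,0],"hand":0.5}]' 40
python3 -m crank '[{"dp":[0,-0.05,0],"delta_rot":[0,0,0],"hand":0.5},{"dp":[0,-0.15,0],"delta_rot":[0,0,0],"hand":0.5},{"dp":[0,-0.25,0],"delta_rot":[0,0,0],"hand":0.5},{"dp":[0,-0.4,0],"delta_rot":[0,0,0],"hand":0.5},{"dp":[0,-0.55,0],"delta_rot":[0,0,0],"hand":0.5},{"dp":[0,-0.7,0],"delta_rot":[0,0,0],"hand":0.5},{"dp":[0,-0.85,0],"delta_rot":[0,0,0],"hand":0.5},{"dp":[0,-0.9,0],"delta_rot":[0,0,0],"hand":0.5}]'
python3 -m crank '[{"dp":[-0.05,0,0.03],"delta_rot":[0,0,0],"hand":0.5},{"dp":[-0.15,0,0.06],"delta_rot":[0,0,0],"hand":0.5},{"dp":[-0.3,0,0.1],"delta_rot":[0,0,0],"hand":0.5},{"dp":[-0.45,0,0.15],"delta_rot":[0,0,0],"hand":0.5},{"dp":[-0.6,0,0.2],"delta_rot":[0,0,0],"hand":0.5},{"dp":[-0.75,0,0.25],"delta_rot":[0,0,0],"hand":0.5},{"dp":[-0.9,0,0.3],"delta_rot":[0,0,0],"hand":0.5},{"dp":[-1,0,0.35],"delta_rot":[0,0,0],"hand":0.5}]'
python3 - <<'E'
from h import *
from look import look
DIM["water_pot"]=(.03,.005,.055)
s=ctrl.sense();print(s['eef_pos'],s['force'],s['grip_width'])
look(["wrist"],["water_pot"])
z=s['eef_pos'][2]+.001
DIM["deep_dish"]=(.03,z,z+.026)
look(["wrist"],["deep_dish"])
E
```

```text
time_s: 16.57
eef_pos: [0.6038, -0.2183, 0.0079]
tool_rot: [-0.5, 0.5, -0.499, 0.501]
force: [-0.9, 0.8, 6.3]
grip_width: 0.0593
time_s: 17.23
eef_pos: [0.6042, -0.2185, 0.1003]
tool_rot: [-0.501, 0.499, -0.498, 0.502]
force: [0.4, 0.0, -0.2]
grip_width: 0.0592
time_s: 17.9
eef_pos: [0.6386, -0.1153, 0.0961]
tool_rot: [0.5, -0.5, 0.5, -0.499]
force: [-0.7, 0.1, -1.0]
grip_width: 0.0594
[ 0.6385632  -0.11533284  0.09613933] [-0.74705213  0.06368742 -0.98700856] 0.059409327374916145
wrist water_pot 0.65 10519 med [ 0.639 -0.032] zmax 0.057 fit [0.6388, -0.035] 0.986 [0.6389, -0.0349, 0.0298] 0.988
wrist deep_dish 0.61 17102 med [ 0.639 -0.12 ] zmax 0.122 fit [0.6397, -0.1151] 0.947 [0.6396, -0.1144, 0.0291] 0.99
```

View pics/last_wrist.png

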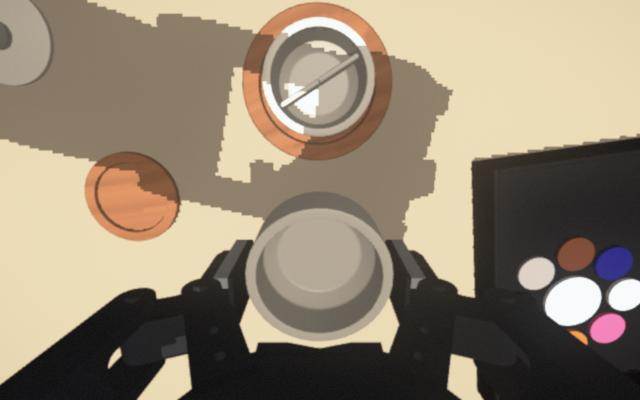

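```bash
python3 -m crank '[{"dp":[-0.05,0,0],"delta_rot":[0,0,0],"hand":0.5},{"dp":[-0.1,0,0],"delta_rot":[0,0,0],"hand":0.5},{"dp":[-0.15,0,0],"delta_rot":[0,0,0],"hand":0.5},{"dp":[-0.15,0,0],"delta_rot":[0,0,0],"hand":0.5},{"dp":[-0.15,0,0],"delta_rot":[0,0,0],"hand":0.5},{"dp":[-0.15,0,0],"delta_rot":[0,0,0],"hand":0.5},{"dp":[-0.15,0,0],"delta_rot":[0,0,0],"hand":0.5},{"dp":[-0.15,0,0],"delta_rot":[0,0,0],"hand":0.5}]'
python3 - <<'E'
from h import *
from look import look
DIM["water_pot"]=(.03,.005,.055)
for i in range(3):
    s=ctrl.sense();print(s['eef_pos'],s['force'],s['grip_width'])
    z=s['eef_pos'][2]-.0079
    DIM["deep_dish"]=(.03,z+.006,z+.032)
    look(["wrist"],["deep_dish","water_pot"])
E
```

```text
time_s: 18.77
eef_pos: [0.638, -0.1032, 0.0964]
tool_rot: [-0.5, 0.5, -0.5, 0.5]
force: [-0.1, -0.2, -0.5]
grip_width: 0.0593
[ 0.63801994 -0.10319885  0.09635889] [-0.14491086 -0.23188123 -0.47373255] 0.05927089894339896
wrist deep_dish 0.87 17235 med [ 0.639 -0.108] zmax 0.122 fit [0.6388, -0.1035] 0.99 [0.6388, -0.1034, 0.0299] 0.991
wrist water_pot 0.94 10010 med [ 0.639 -0.033] zmax 0.057 fit [0.6389, -0.0349] 0.989 [0.6389, -0.0348, 0.0299] 0.99
[ 0.63802424 -0.10311396  0.09631971] [-0.35371347 -0.60713831 -0.85869361] 0.059382157369783986
wrist deep_dish 0.72 17215 med [ 0.639 -0.107] zmax 0.122 fit [0.6387, -0.1033] 0.99 [0.6387, -0.1034, 0.0299] 0.992
wrist water_pot 0.59 10014 med [ 0.639 -0.033] zmax 0.057 fit [0.6389, -0.0348] 0.986 [0.6389, -0.0348, 0.0299] 0.987
[ 0.63801385 -0.10305288  0.09632468] [-0.58626548  0.11076959 -1.1970182 ] 0.0595151838140274
wrist deep_dish 0.8 17137 med [ 0.639 -0.107] zmax 0.122 fit [0.6387, -0.1035] 0.987 [0.6387, -0.1034, 0.0298] 0.99
wrist water_pot 0.65 9910 med [ 0.639 -0.033] zmax 0.057 fit [0.6389, -0.0351] 0.981 [0.6387, -0.035, 0.0298] 0.985
```

The in-hand fit is sub-millimetre: the dish at (0.6387,-0.1034) needs +68.5 mm in y and 39 mm down. The same camera measures both pieces, so calibration error mostly cancels.

```bash
python3 -m crank '[{"dp":[-0.1,0,0],"delta_rot":[0,0,0],"hand":0.5},{"dp":[-0.2,0,0],"delta_rot":[0,0,0],"hand":0.5},{"dp":[-0.35,0,0],"delta_rot":[0,0,0],"hand":0.5},{"dp":[-0.5,0,0],"delta_rot":[0,0,0],"hand":0.5},{"dp":[-0.6,0,0],"delta_rot":[0,0,0],"hand":0.5},{"dp":[-0.685,0.08,0],"delta_rot":[0,0,0],"hand":0.5},{"dp":[-0.685,0.16,0],"delta_rot":[0,0,0],"hand":0.5},{"dp":[-0.685,0.24,0],"delta_rot":[0,0,0],"hand":0.5}]'
python3 -m crank '[{"dp":[0,0.02,0],"delta_rot":[0,0,0],"hand":0.5},{"dp":[0,0.04,0],"delta_rot":[0,0,0],"hand":0.5},{"dp":[0,0.04,0],"delta_rot":[0,0,0],"hand":0.5},{"dp":[0,0.04,0],"delta_rot":[0,0,0],"hand":0.5},{"dp":[0,0.04,0],"delta_rot":[0,0,0],"hand":0.5},{"dp":[0,0.04,0],"delta_rot":[0,0,0],"hand":0.5},{"dp":[0,0.04,0],"delta_rot":[0,0,0],"hand":0.5},{"dp":[0,0.04,0],"delta_rot":[0,0,0],"hand":0.5}]'
python3 - <<'E'
from h import *
from look import look
s=ctrl.sense();print(s['eef_pos'],s['force'],s['grip_width'])
z=s['eef_pos'][2]-.0079
DIM["deep_dish"]=(.03,z+.006,z+.032)
look(["wrist"],["deep_dish"])
p=ctrl.snapshot("scene")
cv2.imwrite("pics/sc2.png",cv2.resize(p["color"][190:290,230:360,::-1],None,fx=6,fy=6,interpolation=cv2.INTER_CUBIC))
E
```

```text
time_s: 19.88
eef_pos: [0.6378, -0.0339, 0.0711]
tool_rot: [-0.5, 0.5, -0.5, 0.5]
force: [-0.9, 0.1, -1.1]
grip_width: 0.0592
time_s: 20.55
eef_pos: [0.6382, -0.0346, 0.0686]
tool_rot: [-0.5, 0.5, -0.5, 0.5]
force: [0.5, 0.3, -1.2]
grip_width: 0.0595
[ 0.63816859 -0.03455014  0.06861691] [ 0.45478543  0.31889772 -1.1798352 ] 0.059492034791507595
wrist deep_dish 0.88 17115 med [ 0.639 -0.039] zmax 0.094 fit [0.6389, -0.0348] 0.985 [0.6389, -0.0348, 0.0299] 0.988
```

View pics/sc2.png

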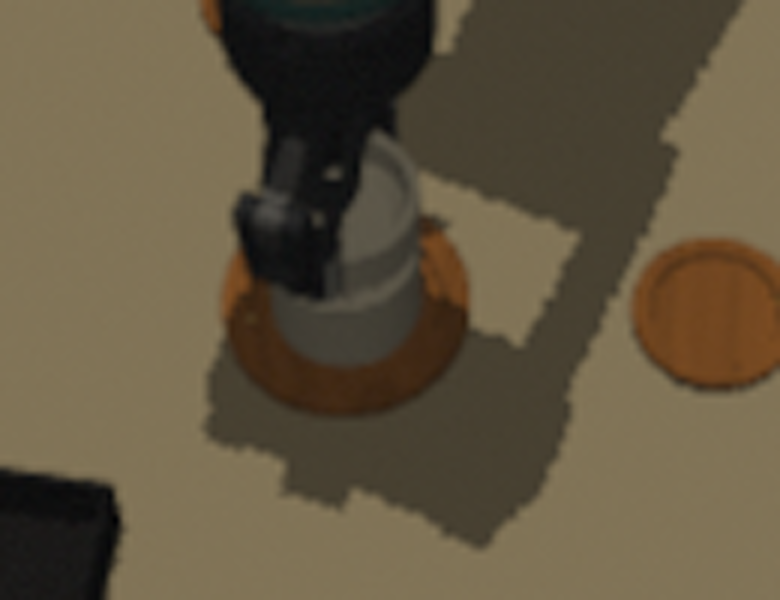

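The dish is over the pot and aligned, at (0.6389,-0.0348) against (0.6388,-0.0349). 11.7 mm left; lower gently.

```bash
python3 -m crank '[{"dp":[0,0.02,0],"delta_rot":[0,0,0],"hand":0.5},{"dp":[0,0.04,0],"delta_rot":[0,0,0],"hand":0.5},{"dp":[0,0.06,0],"delta_rot":[0,0,0],"hand":0.5},{"dp":[0,0.08,0],"delta_rot":[0,0,0],"hand":0.5},{"dp":[0,0.095,0],"delta_rot":[0,0,0],"hand":0.5},{"dp":[0,0.105,0],"delta_rot":[0,0,0],"hand":0.5},{"dp":[0,0.115,0],"delta_rot":[0,0,0],"hand":0.5},{"dp":[0,0.12,0],"delta_rot":[0,0,0],"hand":0.5}]'
python3 -m crank '[{"dp":[0,0.01,0],"delta_rot":[0,0,0],"hand":0.5},{"dp":[0,0.02,0],"delta_rot":[0,0,0],"hand":0.5},{"dp":[0,0.02,0],"delta_rot":[0,0,0],"hand":0.5},{"dp":[0,0.02,0],"delta_rot":[0,0,0],"hand":0.5},{"dp":[0,0.02,0],"delta_rot":[0,0,0],"hand":0.5},{"dp":[0,0.02,0],"delta_rot":[0,0,0],"hand":0.5},{"dp":[0,0.02,0],"delta_rot":[0,0,0],"hand":0.5},{"dp":[0,0.02,0],"delta_rot":[0,0,0],"hand":0.5}]'
```

```text
time_s: 21.37
eef_pos: [0.6381, -0.0345, 0.0569]
tool_rot: [-0.5, 0.5, -0.5, 0.5]
force: [-2.7, -0.9, 4.6]
grip_width: 0.0592
time_s: 22.03
eef_pos: [0.6383, -0.0345, 0.0568]
tool_rot: [-0.5, 0.5, -0.5, 0.5]
force: [-7.1, 1.5, 12.2]
grip_width: 0.0592
```

Contact at 56.8 mm means the dish origin is at 48.9 mm, against 49 expected, so it is seated. Release, rise, and head to the three-well dish at (0.631,0.227).

```bash
python3 -m crank '[{"dp":[0,-0.02,0],"delta_rot":[0,0,0],"hand":0.5},{"dp":[0,-0.02,0],"delta_rot":[0,0,0],"hand":0.28},{"dp":[0,-0.02,0],"delta_rot":[0,0,0],"hand":0.2},{"dp":[0,-0.02,0],"delta_rot":[0,0,0],"hand":0.1},{"dp":[0,-0.02,0],"delta_rot":[0,0,0],"hand":0},{"dp":[0,-0.02,0],"delta_rot":[0,0,0],"hand":0},{"dp":[0,-0.12,0],"delta_rot":[0,0,0],"hand":0},{"dp":[0,-0.25,0],"delta_rot":[0,0,0],"hand":0}]'
python3 -m crank '[{"dp":[0,-0.1,0],"delta_rot":[0,0,0],"hand":0},{"dp":[0,-0.2,0],"delta_rot":[0,0,0],"hand":0},{"dp":[0,-0.35,0],"delta_rot":[0,0,0],"hand":0},{"dp":[-0.1,-0.5,0],"delta_rot":[0,0,0],"hand":0},{"dp":[-0.25,-0.6,0],"delta_rot":[0,0,0],"hand":0},{"dp":[-0.4,-0.6,0],"delta_rot":[0,0,0],"hand":0},{"dp":[-0.55,-0.6,0],"delta_rot":[0,0,0],"hand":0},{"dp":[-0.7,-0.6,0],"delta_rot":[0,0,0],"hand":0}]'
python3 -m crank '[{"dp":[-0.15,0,0],"delta_rot":[0,0,0],"hand":0},{"dp":[-0.3,0,0],"delta_rot":[0,0,0],"hand":0},{"dp":[-0.45,0,-0.02],"delta_rot":[0,0,0],"hand":0},{"dp":[-0.6,0,-0.04],"delta_rot":[0,0,0],"hand":0},{"dp":[-0.75,0,-0.06],"delta_rot":[0,0,0],"hand":0},{"dp":[-0.9,0,-0.07],"delta_rot":[0,0,0],"hand":0},{"dp":[-1,0,-0.07],"delta_rot":[0,0,0],"hand":0},{"dp":[-1,0,-0.07],"delta_rot":[0,0,0],"hand":0}]'
python3 - <<'E'
from h import *
from look import look
s=ctrl.sense();print(s['eef_pos'],s['force'],s['grip_width'])
look(["wrist"],["well_dish"])
look(["scene"],["well_dish","lid"])
DIM["water_pot"]=(.03,.005,.055); DIM["deep_dish"]=(.03,.055,.081)
look(["scene"],["deep_dish"])
p=ctrl.snapshot("scene")
cv2.imwrite("pics/sc3.png",cv2.resize(p["color"][190:290,230:360,::-1],None,fx=6,fy=6,interpolation=cv2.INTER_CUBIC))
E
```

```text
time_s: 22.7
eef_pos: [0.6373, -0.0344, 0.0788]
tool_rot: [0.499, -0.501, 0.501, -0.499]
force: [-0.6, -0.8, 1.3]
grip_width: 0.0855
time_s: 23.37
eef_pos: [0.6376, 0.0375, 0.1385]
tool_rot: [-0.5, 0.5, -0.5, 0.499]
force: [0.1, -0.1, 1.1]
grip_width: 0.0855
time_s: 24.03
eef_pos: [0.6308, 0.1379, 0.1394]
tool_rot: [0.501, -0.5, 0.499, -0.499]
force: [0.2, -0.3, -0.3]
grip_width: 0.0854
[0.63079952 0.13791987 0.1393554 ] [ 0.16437211 -0.3009829  -0.28868922] 0.0854048013073877
wrist well_dish 0.67 5491 med [0.629 0.23 ] zmax 0.026 fit [0.6293, 0.2282] 0.988 [0.6293, 0.2281, 0.03] 0.988
scene well_dish 0.72 520 med [0.63  0.227] zmax 0.025 fit [0.6303, 0.2261] 0.888 [0.6312, 0.2262, 0.028] 0.955
scene lid 0.82 346 med [ 0.444 -0.006] zmax 0.03 fit [0.439, -0.0081] 0.927 [0.4389, -0.0084, 0.0289] 0.955
scene deep_dish 0.97 670 med [ 0.636 -0.037] zmax 0.082 fit [0.64, -0.0361] 0.931 [0.6401, -0.0357, 0.0314] 0.961
```

View pics/last_wrist.png

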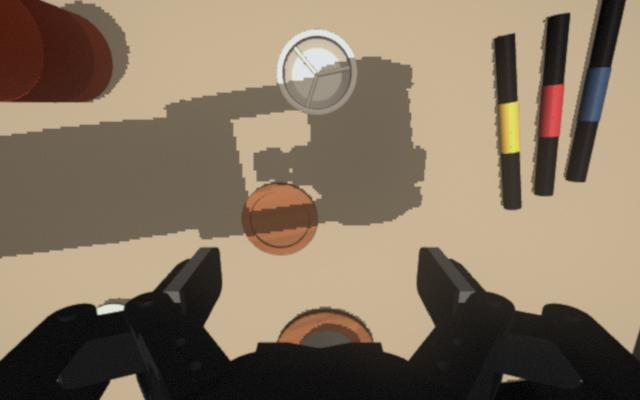

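View pics/sc3.png

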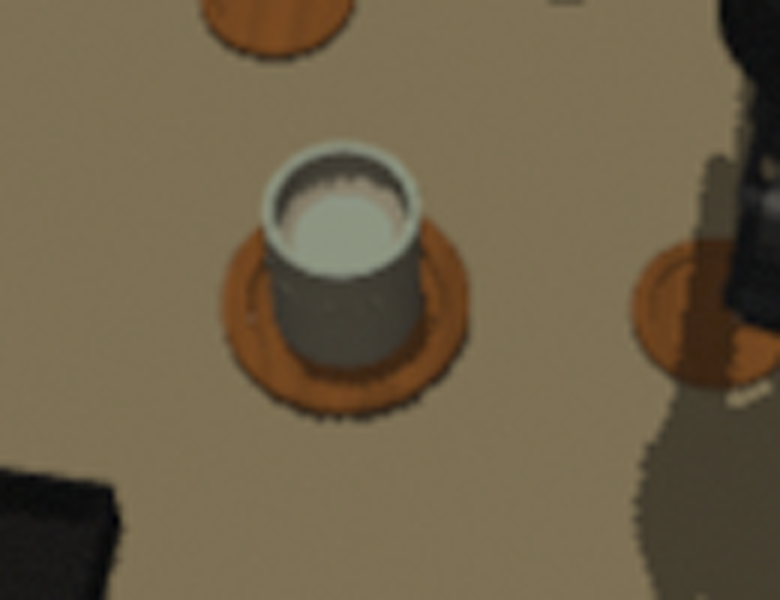

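The scene crop shows the pot and deep dish as one straight column in the stand. The wrist view shows the three-well dish at (317,71), with the can at upper left well clear. Go over the well dish.

```bash
python3 -m crank '[{"dp":[-0.15,0,0],"delta_rot":[0,0,0],"hand":0},{"dp":[-0.3,0,0],"delta_rot":[0,0,0],"hand":0},{"dp":[-0.45,0,0],"delta_rot":[0,0,0],"hand":0},{"dp":[-0.6,0.1,-0.01],"delta_rot":[0,0,0],"hand":0},{"dp":[-0.75,0.2,-0.01],"delta_rot":[0,0,0],"hand":0},{"dp":[-0.85,0.3,-0.01],"delta_rot":[0,0,0],"hand":0},{"dp":[-0.9,0.4,-0.01],"delta_rot":[0,0,0],"hand":0},{"dp":[-0.9,0.5,-0.01],"delta_rot":[0,0,0],"hand":0}]'
python3 -m crank '[{"dp":[0,0.1,0],"delta_rot":[0,0,0],"hand":0},{"dp":[0,0.2,0],"delta_rot":[0,0,0],"hand":0},{"dp":[0,0.35,0],"delta_rot":[0,0,0],"hand":0},{"dp":[0,0.5,0],"delta_rot":[0,0,0],"hand":0},{"dp":[0,0.65,0],"delta_rot":[0,0,0],"hand":0},{"dp":[0,0.78,0],"delta_rot":[0,0,0],"hand":0},{"dp":[0,0.86,0],"delta_rot":[0,0,0],"hand":0},{"dp":[0,0.86,0],"delta_rot":[0,0,0],"hand":0}]'
python3 -c "
from h import *
p=ctrl.snapshot('wrist');save(p,'w5')
print(ctrl.sense()['eef_pos'],ctrl.sense()['force'],ctrl.sense()['grip_width'])"
```

```text
time_s: 25.1
eef_pos: [0.6293, 0.2269, 0.0872]
tool_rot: [-0.5, 0.501, -0.5, 0.499]
force: [0.6, -0.8, 0.1]
grip_width: 0.0852
time_s: 25.77
eef_pos: [0.6289, 0.2247, 0.0006]
tool_rot: [-0.499, 0.501, -0.501, 0.5]
force: [0.5, -0.3, 0.3]
grip_width: 0.0857
[0.62959193 0.22501396 0.0022428 ] [-0.15127785 -0.64865755  0.98584668] 0.08530119963257184
```

View pics/w5.png

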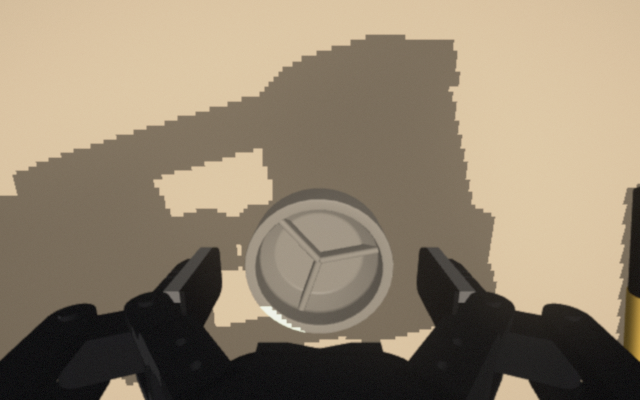

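The well dish sits centred in x (320) but about 3 mm toward +y of the jaws. Shift, then close and lift.

```bash
python3 -m crank '[{"dp":[-0.03,0,0],"delta_rot":[0,0,0],"hand":0},{"dp":[-0.03,0,0],"delta_rot":[0,0,0],"hand":0.1},{"dp":[-0.03,0,0],"delta_rot":[0,0,0],"hand":0.2},{"dp":[-0.03,0,0],"delta_rot":[0,0,0],"hand":0.25},{"dp":[-0.03,0,0],"delta_rot":[0,0,0],"hand":0.3},{"dp":[-0.03,0,0],"delta_rot":[0,0,0],"hand":0.35},{"dp":[-0.03,0,0],"delta_rot":[0,0,0],"hand":0.45},{"dp":[-0.03,0,0],"delta_rot":[0,0,0],"hand":0.5}]' 40
python3 -m crank '[{"dp":[0,0,0],"delta_rot":[0,0,0],"hand":0.5},{"dp":[0,0,0],"delta_rot":[0,0,0],"hand":0.5},{"dp":[0,0,0],"delta_rot":[0,0,0],"hand":0.5},{"dp":[0,0,0],"delta_rot":[0,0,0],"hand":0.5},{"dp":[0,0,0],"delta_rot":[0,0,0],"hand":0.5},{"dp":[0,0,0],"delta_rot":[0,0,0],"hand":0.5},{"dp":[0,0,0],"delta_rot":[0,0,0],"hand":0.5},{"dp":[0,0,0],"delta_rot":[0,0,0],"hand":0.5}]'
python3 -m crank '[{"dp":[0,-0.05,0],"delta_rot":[0,0,0],"hand":0.5},{"dp":[0,-0.15,0],"delta_rot":[0,0,0],"hand":0.5},{"dp":[0,-0.25,0],"delta_rot":[0,0,0],"hand":0.5},{"dp":[0,-0.4,0],"delta_rot":[0,0,0],"hand":0.5},{"dp":[0,-0.55,0],"delta_rot":[0,0,0],"hand":0.5},{"dp":[0,-0.7,0],"delta_rot":[0,0,0],"hand":0.5},{"dp":[0,-0.85,0],"delta_rot":[0,0,0],"hand":0.5},{"dp":[0,-1,0],"delta_rot":[0,0,0],"hand":0.5}]'
python3 -m crank '[{"dp":[0.05,-0.1,0],"delta_rot":[0,0,0],"hand":0.5},{"dp":[0.15,-0.2,0.02],"delta_rot":[0,0,0],"hand":0.5},{"dp":[0.3,-0.25,0.04],"delta_rot":[0,0,0],"hand":0.5},{"dp":[0.45,-0.25,0.06],"delta_rot":[0,0,0],"hand":0.5},{"dp":[0.6,-0.25,0.08],"delta_rot":[0,0,0],"hand":0.5},{"dp":[0.75,-0.25,0.09],"delta_rot":[0,0,0],"hand":0.5},{"dp":[0.9,-0.25,0.09],"delta_rot":[0,0,0],"hand":0.5},{"dp":[1,-0.25,0.09],"delta_rot":[0,0,0],"hand":0.5}]'
```

```text
time_s: 26.48
eef_pos: [0.6306, 0.2287, 0.0045]
tool_rot: [0.501, -0.499, 0.5, -0.5]
force: [-0.6, -0.1, 5.9]
grip_width: 0.0588
time_s: 27.15
eef_pos: [0.6306, 0.2287, 0.0045]
tool_rot: [0.501, -0.499, 0.5, -0.5]
force: [-1.5, 0.1, 5.5]
grip_width: 0.059
time_s: 27.82
eef_pos: [0.6301, 0.2285, 0.1051]
tool_rot: [0.5, -0.5, 0.5, -0.5]
force: [0.9, 0.1, -1.5]
grip_width: 0.0592
time_s: 28.48
eef_pos: [0.6388, 0.1259, 0.1275]
tool_rot: [0.499, -0.5, 0.501, -0.5]
force: [-0.6, -0.2, -0.3]
grip_width: 0.0591
```

```bash
python3 -m crank '[{"dp":[0.12,0,0],"delta_rot":[0,0,0],"hand":0.5},{"dp":[0.25,0,0],"delta_rot":[0,0,0],"hand":0.5},{"dp":[0.4,0,0],"delta_rot":[0,0,0],"hand":0.5},{"dp":[0.55,0,0],"delta_rot":[0,0,0],"hand":0.5},{"dp":[0.7,0,0],"delta_rot":[0,0,0],"hand":0.5},{"dp":[0.85,0,0],"delta_rot":[0,0,0],"hand":0.5},{"dp":[0.95,0,0],"delta_rot":[0,0,0],"hand":0.5},{"dp":[1,0,0],"delta_rot":[0,0,0],"hand":0.5}]'
python3 -m crank '[{"dp":[0.15,0,0],"delta_rot":[0,0,0],"hand":0.5},{"dp":[0.3,0,0],"delta_rot":[0,0,0],"hand":0.5},{"dp":[0.45,0,0],"delta_rot":[0,0,0],"hand":0.5},{"dp":[0.6,0,0],"delta_rot":[0,0,0],"hand":0.5},{"dp":[0.63,0,0],"delta_rot":[0,0,0],"hand":0.5},{"dp":[0.63,0,0],"delta_rot":[0,0,0],"hand":0.5},{"dp":[0.63,0,0],"delta_rot":[0,0,0],"hand":0.5},{"dp":[0.63,0,0],"delta_rot":[0,0,0],"hand":0.5}]'
python3 - <<'E'
from h import *
from look import look
for i in range(2):
    s=ctrl.sense();print(s['eef_pos'],s['force'],s['grip_width'])
    z=s['eef_pos'][2]-.0045
    DIM["well_dish"]=(.03,z+.006,z+.024)
    look(["wrist"],["well_dish"])
E
```

```text
time_s: 29.15
eef_pos: [0.6391, 0.0266, 0.1284]
tool_rot: [-0.5, 0.5, -0.5, 0.501]
force: [0.0, 0.2, -1.0]
grip_width: 0.0588
time_s: 29.82
eef_pos: [0.639, -0.0339, 0.1283]
tool_rot: [0.5, -0.5, 0.5, -0.5]
force: [-0.0, -0.2, -1.3]
grip_width: 0.0586
[ 0.63903821 -0.03388333  0.12828511] [-0.01727735 -0.19942271 -1.30289833] 0.05856336734924154
wrist well_dish 0.96 15503 med [ 0.64  -0.036] zmax 0.149 fit [0.6398, -0.0348] 0.98 [0.6398, -0.0347, 0.0297] 0.99
[ 0.63906256 -0.03371041  0.12833893] [-0.15388965 -0.8275856  -1.01509087] 0.05878751269239926
wrist well_dish 0.74 15651 med [ 0.64  -0.036] zmax 0.149 fit [0.6398, -0.0345] 0.987 [0.6398, -0.0346, 0.0298] 0.99
```

View pics/last_wrist.png

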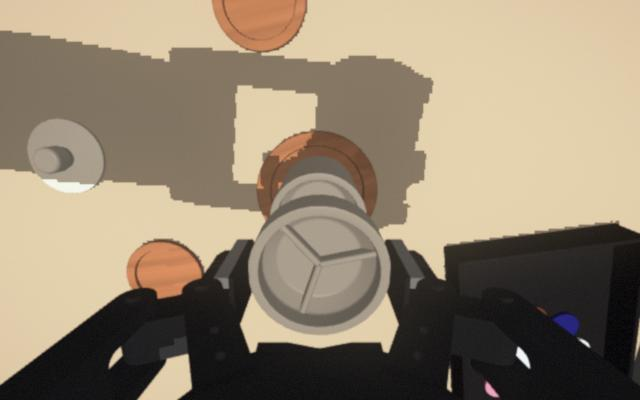

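The well dish is over the column to within 1 mm. Lower 40 mm first, then finish gently.

```bash
python3 -m crank '[{"dp":[0,0.05,-0.01],"delta_rot":[0,0,0],"hand":0.5},{"dp":[0,0.1,-0.01],"delta_rot":[0,0,0],"hand":0.5},{"dp":[0,0.17,-0.01],"delta_rot":[0,0,0],"hand":0.5},{"dp":[0,0.24,-0.01],"delta_rot":[0,0,0],"hand":0.5},{"dp":[0,0.31,-0.01],"delta_rot":[0,0,0],"hand":0.5},{"dp":[0,0.36,-0.01],"delta_rot":[0,0,0],"hand":0.5},{"dp":[0,0.38,-0.01],"delta_rot":[0,0,0],"hand":0.5},{"dp":[0,0.38,-0.01],"delta_rot":[0,0,0],"hand":0.5}]'
python3 - <<'E'
from h import *
from look import look
s=ctrl.sense();print(s['eef_pos'],s['force'],s['grip_width'])
z=s['eef_pos'][2]-.0045
DIM["well_dish"]=(.03,z+.006,z+.024)
look(["wrist"],["well_dish"])
E
```

```text
time_s: 30.68
eef_pos: [0.6376, -0.0344, 0.0894]
tool_rot: [0.5, -0.5, 0.5, -0.5]
force: [-0.6, 0.0, -0.9]
grip_width: 0.0587
[ 0.63764492 -0.03444342  0.08935557] [-0.55021258  0.0038054  -0.94614377] 0.05871460181643312
wrist well_dish 0.78 15510 med [ 0.639 -0.037] zmax 0.11 fit [0.6385, -0.0353] 0.979 [0.6385, -0.0352, 0.0297] 0.986
```

Aligned to about 0.5 mm, with 10 mm to go.

```bash
python3 -m crank '[{"dp":[0,0.02,0],"delta_rot":[0,0,0],"hand":0.5},{"dp":[0,0.04,0],"delta_rot":[0,0,0],"hand":0.5},{"dp":[0,0.06,0],"delta_rot":[0,0,0],"hand":0.5},{"dp":[0,0.075,0],"delta_rot":[0,0,0],"hand":0.5},{"dp":[0,0.085,0],"delta_rot":[0,0,0],"hand":0.5},{"dp":[0,0.095,0],"delta_rot":[0,0,0],"hand":0.5},{"dp":[0,0.105,0],"delta_rot":[0,0,0],"hand":0.5},{"dp":[0,0.11,0],"delta_rot":[0,0,0],"hand":0.5}]'
python3 -m crank '[{"dp":[0,0.01,0],"delta_rot":[0,0,0],"hand":0.5},{"dp":[0,0.01,0],"delta_rot":[0,0,0],"hand":0.5},{"dp":[0,0.01,0],"delta_rot":[0,0,0],"hand":0.5},{"dp":[0,0.01,0],"delta_rot":[0,0,0],"hand":0.5},{"dp":[0,0.01,0],"delta_rot":[0,0,0],"hand":0.5},{"dp":[0,0.01,0],"delta_rot":[0,0,0],"hand":0.5},{"dp":[0,0.01,0],"delta_rot":[0,0,0],"hand":0.5},{"dp":[0,0.01,0],"delta_rot":[0,0,0],"hand":0.5}]'
```

```text
time_s: 31.45
eef_pos: [0.6381, -0.0345, 0.0795]
tool_rot: [0.5, -0.5, 0.5, -0.5]
force: [-1.1, 0.3, 1.9]
grip_width: 0.0586
time_s: 32.12
eef_pos: [0.6382, -0.0345, 0.0795]
tool_rot: [-0.5, 0.5, -0.5, 0.5]
force: [-3.0, -0.2, 5.5]
grip_width: 0.0588
```

It stopped at 79.5 mm, so the origin is at 75.0 mm and the dish is seated. Release, rise, and go toward the lid.

```bash
python3 -m crank '[{"dp":[0,-0.01,0],"delta_rot":[0,0,0],"hand":0.5},{"dp":[0,-0.01,0],"delta_rot":[0,0,0],"hand":0.28},{"dp":[0,-0.01,0],"delta_rot":[0,0,0],"hand":0.2},{"dp":[0,-0.01,0],"delta_rot":[0,0,0],"hand":0.1},{"dp":[0,-0.01,0],"delta_rot":[0,0,0],"hand":0},{"dp":[0,-0.01,0],"delta_rot":[0,0,0],"hand":0},{"dp":[0,-0.12,0],"delta_rot":[0,0,0],"hand":0},{"dp":[0,-0.25,0],"delta_rot":[0,0,0],"hand":0}]'
python3 -m crank '[{"dp":[0,-0.1,0],"delta_rot":[0,0,0],"hand":0},{"dp":[0,-0.2,0],"delta_rot":[0,0,0],"hand":0},{"dp":[0,-0.35,0],"delta_rot":[0,0,0],"hand":0},{"dp":[0,-0.5,0],"delta_rot":[0,0,0],"hand":0},{"dp":[0.05,-0.6,0],"delta_rot":[0,0,0],"hand":0},{"dp":[0.15,-0.6,0],"delta_rot":[0,0,0],"hand":0},{"dp":[0.3,-0.6,0],"delta_rot":[0,0,0],"hand":0},{"dp":[0.4,-0.6,0],"delta_rot":[0,0,0],"hand":0}]'
python3 -m crank '[{"dp":[0.05,0,-0.1],"delta_rot":[0,0,0],"hand":0},{"dp":[0.05,0,-0.2],"delta_rot":[0,0,0],"hand":0},{"dp":[0.05,0,-0.35],"delta_rot":[0,0,0],"hand":0},{"dp":[0.05,0,-0.5],"delta_rot":[0,0,0],"hand":0},{"dp":[0.05,0,-0.65],"delta_rot":[0,0,0],"hand":0},{"dp":[0.05,0,-0.8],"delta_rot":[0,0,0],"hand":0},{"dp":[0.05,0,-0.9],"delta_rot":[0,0,0],"hand":0},{"dp":[0.05,0,-1],"delta_rot":[0,0,0],"hand":0}]'
python3 - <<'E'
from h import *
from look import look
s=ctrl.sense();print(s['eef_pos'],s['force'],s['grip_width'])
DIM["well_dish"]=(.03,.081,.099)
look(["wrist"],["well_dish","lid"])
p=ctrl.snapshot("scene")
cv2.imwrite("pics/sc4.png",cv2.resize(p["color"][190:290,230:360,::-1],None,fx=6,fy=6,interpolation=cv2.INTER_CUBIC))
E
```

```text
time_s: 32.78
eef_pos: [0.6374, -0.0344, 0.1031]
tool_rot: [0.499, -0.501, 0.501, -0.499]
force: [0.3, 0.5, 0.7]
grip_width: 0.0854
time_s: 33.45
eef_pos: [0.6376, -0.0766, 0.1624]
tool_rot: [0.499, -0.5, 0.5, -0.5]
force: [-0.2, -0.8, -0.4]
grip_width: 0.0857
time_s: 34.12
eef_pos: [0.5367, -0.0806, 0.1621]
tool_rot: [0.499, -0.5, 0.501, -0.5]
force: [0.1, -0.9, -0.2]
grip_width: 0.0855
[ 0.5367317  -0.08059914  0.16205058] [ 0.11464304 -0.92314931 -0.2178454 ] 0.08547422144845952
wrist well_dish 0.85 7996 med [ 0.642 -0.034] zmax 0.101 fit [0.639, -0.0352] 0.978 [0.639, -0.0351, 0.0297] 0.984
wrist lid 0.76 3950 med [ 0.44  -0.006] zmax 0.032 fit [0.4368, -0.0066] 0.955 [0.4367, -0.0063, 0.0293] 0.98
```

View pics/last_wrist.png

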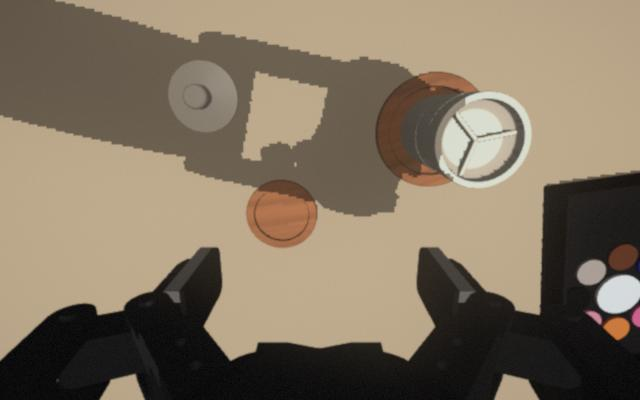

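View pics/sc4.png

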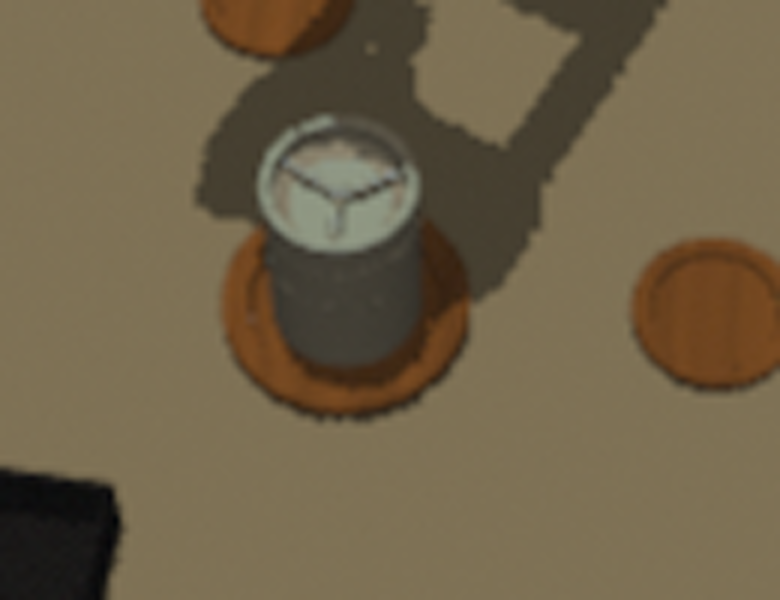

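The well dish rim is concentric with the stack at (0.639,-0.035), and the scene crop shows a straight column. The lid is at (203,96) in the wrist view. Fetch the lid by its knob.

```bash
python3 -m crank '[{"dp":[-0.08,0,-0.1],"delta_rot":[0,0,0],"hand":0},{"dp":[-0.16,0,-0.25],"delta_rot":[0,0,0],"hand":0},{"dp":[-0.3,0,-0.4],"delta_rot":[0,0,0],"hand":0},{"dp":[-0.45,0,-0.55],"delta_rot":[0,0,0],"hand":0},{"dp":[-0.6,0.1,-0.7],"delta_rot":[0,0,0],"hand":0},{"dp":[-0.7,0.25,-0.85],"delta_rot":[0,0,0],"hand":0},{"dp":[-0.74,0.4,-0.95],"delta_rot":[0,0,0],"hand":0},{"dp":[-0.74,0.55,-1],"delta_rot":[0,0,0],"hand":0}]'
python3 -m crank '[{"dp":[0,0.1,0],"delta_rot":[0,0,0],"hand":0},{"dp":[0,0.25,0],"delta_rot":[0,0,0],"hand":0},{"dp":[0,0.4,0],"delta_rot":[0,0,0],"hand":0},{"dp":[0,0.55,0],"delta_rot":[0,0,0],"hand":0},{"dp":[0,0.7,0],"delta_rot":[0,0,0],"hand":0},{"dp":[0,0.8,0],"delta_rot":[0,0,0],"hand":0},{"dp":[0,0.8,0],"delta_rot":[0,0,0],"hand":0},{"dp":[0,0.8,0],"delta_rot":[0,0,0],"hand":0}]'
python3 - <<'E'
from h import *
from look import look
s=ctrl.sense();print(s['eef_pos'],s['force'],s['grip_width'])
look(["wrist"],["lid"])
E
```

```text
time_s: 34.98
eef_pos: [0.4375, -0.0048, 0.1076]
tool_rot: [0.5, -0.5, 0.5, -0.5]
force: [0.3, -0.4, 0.4]
grip_width: 0.0849
time_s: 35.65
eef_pos: [0.4382, -0.0056, 0.0282]
tool_rot: [0.5, -0.5, 0.5, -0.5]
force: [-0.2, -0.3, -0.2]
grip_width: 0.0856
[ 0.43822496 -0.00562974  0.02816167] [-0.23976956 -0.31579272 -0.23348461] 0.08564212056924113
wrist lid 0.93 9508 med [ 0.437 -0.001] zmax 0.031 fit [0.437, -0.006] 0.963 [0.4368, -0.0058, 0.0293] 0.983
```

View pics/last_wrist.png

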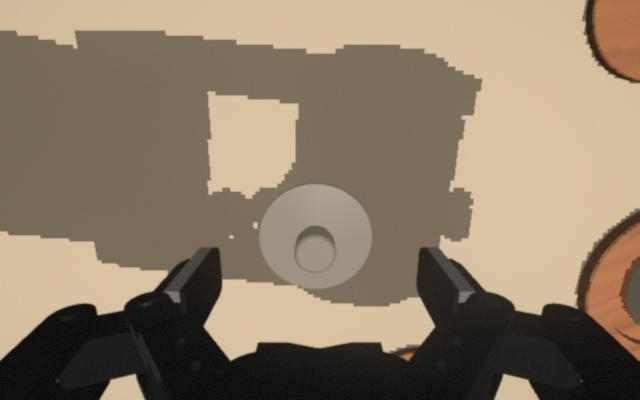

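The lid's knob at (315,250) is between the jaws. Drop 12 mm, keeping the tips about 3–4 mm above the disc, and close.

```bash
python3 -m crank '[{"dp":[0,0.06,-0.01],"delta_rot":[0,0,0],"hand":0},{"dp":[0,0.12,-0.01],"delta_rot":[0,0,0],"hand":0.1},{"dp":[0,0.12,-0.01],"delta_rot":[0,0,0],"hand":0.25},{"dp":[0,0.12,-0.01],"delta_rot":[0,0,0],"hand":0.4},{"dp":[0,0.12,-0.01],"delta_rot":[0,0,0],"hand":0.55},{"dp":[0,0.12,-0.01],"delta_rot":[0,0,0],"hand":0.65},{"dp":[0,0.12,-0.01],"delta_rot":[0,0,0],"hand":0.7},{"dp":[0,0.12,-0.01],"delta_rot":[0,0,0],"hand":0.75}]' 40
python3 -m crank '[{"dp":[0,0,0],"delta_rot":[0,0,0],"hand":0.8},{"dp":[0,0,0],"delta_rot":[0,0,0],"hand":0.9},{"dp":[0,0,0],"delta_rot":[0,0,0],"hand":0.95},{"dp":[0,0,0],"delta_rot":[0,0,0],"hand":1},{"dp":[0,0,0],"delta_rot":[0,0,0],"hand":1},{"dp":[0,0,0],"delta_rot":[0,0,0],"hand":1},{"dp":[0,0,0],"delta_rot":[0,0,0],"hand":1},{"dp":[0,0,0],"delta_rot":[0,0,0],"hand":1}]' 40
python3 - <<'E'
from h import *
from look import look
s=ctrl.sense();print(s['eef_pos'],s['force'],s['grip_width'])
look(["wrist"],["lid"])
E
```

```text
time_s: 36.42
eef_pos: [0.4371, -0.0055, 0.0165]
tool_rot: [-0.5, 0.5, -0.5, 0.5]
force: [-0.6, 0.7, -0.0]
grip_width: 0.0215
time_s: 37.08
eef_pos: [0.4372, -0.0055, 0.0166]
tool_rot: [-0.5, 0.5, -0.5, 0.5]
force: [-2.1, -1.1, 4.9]
grip_width: 0.0179
[ 0.43720922 -0.00549864  0.01663161] [-2.0894962  -1.11206417  4.85863108] 0.01790401652149464
wrist lid 0.84 7352 med [0.438 0.004] zmax 0.031 fit [0.4379, -0.0065] 0.658 [0.4379, -0.0053, 0.029] 0.687
```

View pics/last_wrist.png

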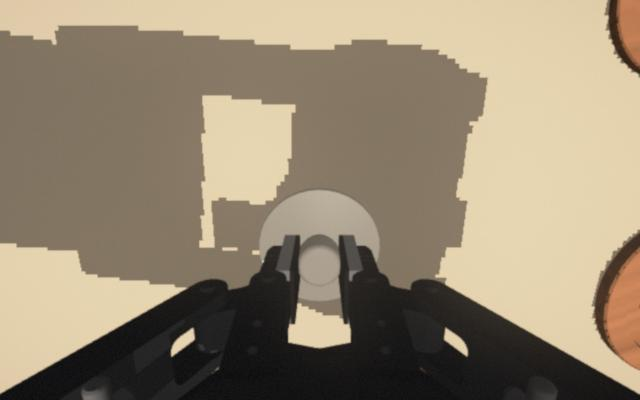

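The knob is held at width 18 mm. Lift 125 mm, then approach the stack from −y so that one wrist picture shows both the lid and the stack.

```bash
python3 -m crank '[{"dp":[0,-0.03,0],"delta_rot":[0,0,0],"hand":1},{"dp":[0,-0.1,0],"delta_rot":[0,0,0],"hand":1},{"dp":[0,-0.2,0],"delta_rot":[0,0,0],"hand":1},{"dp":[0,-0.35,0],"delta_rot":[0,0,0],"hand":1},{"dp":[0,-0.5,0],"delta_rot":[0,0,0],"hand":1},{"dp":[0,-0.65,0],"delta_rot":[0,0,0],"hand":1},{"dp":[0,-0.8,0],"delta_rot":[0,0,0],"hand":1},{"dp":[0,-0.95,0],"delta_rot":[0,0,0],"hand":1}]'
python3 -m crank '[{"dp":[0.05,-0.12,0.05],"delta_rot":[0,0,0],"hand":1},{"dp":[0.15,-0.22,0.15],"delta_rot":[0,0,0],"hand":1},{"dp":[0.28,-0.28,0.28],"delta_rot":[0,0,0],"hand":1},{"dp":[0.42,-0.3,0.42],"delta_rot":[0,0,0],"hand":1},{"dp":[0.57,-0.3,0.57],"delta_rot":[0,0,0],"hand":1},{"dp":[0.72,-0.3,0.72],"delta_rot":[0,0,0],"hand":1},{"dp":[0.87,-0.3,0.87],"delta_rot":[0,0,0],"hand":1},{"dp":[0.97,-0.3,1],"delta_rot":[0,0,0],"hand":1}]'
python3 -m crank '[{"dp":[0,0,0.15],"delta_rot":[0,0,0],"hand":1},{"dp":[0,0,0.3],"delta_rot":[0,0,0],"hand":1},{"dp":[0,0,0.45],"delta_rot":[0,0,0],"hand":1},{"dp":[0,0,0.6],"delta_rot":[0,0,0],"hand":1},{"dp":[0,0,0.75],"delta_rot":[0,0,0],"hand":1},{"dp":[0,0,0.9],"delta_rot":[0,0,0],"hand":1},{"dp":[0,0,1],"delta_rot":[0,0,0],"hand":1},{"dp":[0,0,1],"delta_rot":[0,0,0],"hand":1}]'
python3 -m crank '[{"dp":[0,0,0],"delta_rot":[0,0,0],"hand":1},{"dp":[0,0,0],"delta_rot":[0,0,0],"hand":1},{"dp":[0,0,0],"delta_rot":[0,0,0],"hand":1},{"dp":[0,0,0],"delta_rot":[0,0,0],"hand":1},{"dp":[0,0,0],"delta_rot":[0,0,0],"hand":1},{"dp":[0,0,0],"delta_rot":[0,0,0],"hand":1},{"dp":[0,0,0],"delta_rot":[0,0,0],"hand":1},{"dp":[0,0,0],"delta_rot":[0,0,0],"hand":1}]'
python3 - <<'E'
from h import *
from look import look
DIM["well_dish"]=(.03,.081,.099)
for i in range(2):
    s=ctrl.sense();print(s['eef_pos'],s['force'],s['grip_width'])
    z=s['eef_pos'][2]-.0166
    DIM["lid"]=(.03,z+.006,z+.012)
    look(["wrist"],["lid","well_dish"])
p=ctrl.snapshot("scene");
cv2.imwrite("pics/sc5.png",cv2.resize(p["color"][150:290,190:360,::-1],None,fx=4.5,fy=4.2,interpolation=cv2.INTER_CUBIC))
E
```

```text
time_s: 37.85
eef_pos: [0.4371, -0.0055, 0.1129]
tool_rot: [-0.5, 0.5, -0.5, 0.5]
force: [0.7, 0.4, -0.7]
grip_width: 0.018
time_s: 38.52
eef_pos: [0.5378, -0.1038, 0.1421]
tool_rot: [-0.5, 0.5, -0.5, 0.501]
force: [-0.3, -0.4, -0.9]
grip_width: 0.0179
time_s: 39.18
eef_pos: [0.6381, -0.1024, 0.1417]
tool_rot: [0.5, -0.5, 0.5, -0.5]
force: [-0.7, 0.3, -1.0]
grip_width: 0.0179
time_s: 39.85
eef_pos: [0.6369, -0.1025, 0.1414]
tool_rot: [-0.5, 0.5, -0.5, 0.5]
force: [0.7, -1.0, -1.3]
grip_width: 0.0183
[ 0.63694628 -0.10250911  0.14138977] [ 0.74493922 -0.99678617 -1.29386115] 0.018274929577184965
wrist lid 0.9 7497 med [ 0.638 -0.093] zmax 0.156 fit [0.6376, -0.103] 0.669 [0.6376, -0.1022, 0.0292] 0.694
wrist well_dish 0.8 9917 med [ 0.639 -0.034] zmax 0.101 fit [0.6388, -0.0349] 0.986 [0.6388, -0.0349, 0.03] 0.986
[ 0.63701661 -0.10247643  0.14132308] [-0.67052131 -0.33234654 -0.56702755] 0.018465624916341593
wrist lid 0.66 7527 med [ 0.638 -0.093] zmax 0.156 fit [0.6377, -0.103] 0.672 [0.6377, -0.1022, 0.0292] 0.693
wrist well_dish 0.81 9843 med [ 0.639 -0.034] zmax 0.101 fit [0.6388, -0.0349] 0.987 [0.6388, -0.0349, 0.0299] 0.989
```

View pics/last_wrist.png

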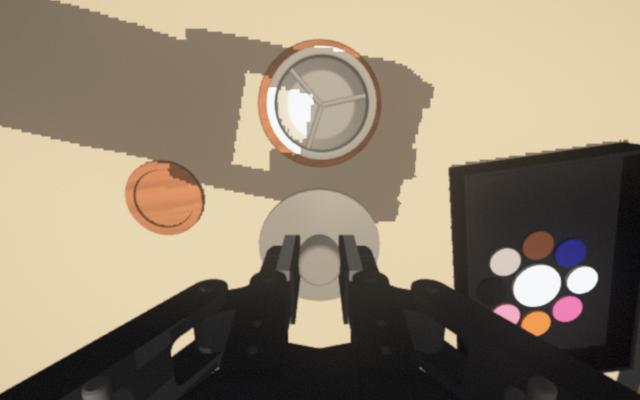

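View pics/sc5.png

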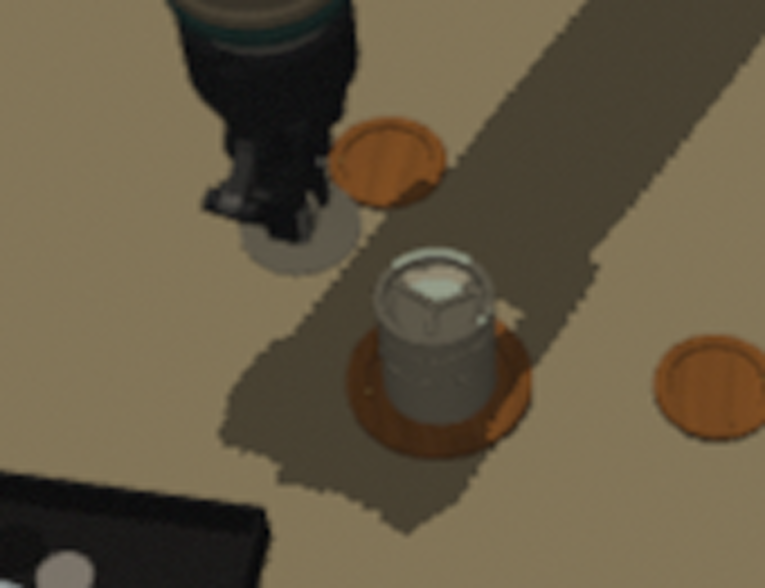

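The lid hangs at (320,240), partly hidden by the fingers, and the well dish is at (322,103). I'll refine using only the unobstructed arc of the disc, and check the tilt from depth.

```bash
python3 - <<'E'
from h import *
from scipy.optimize import least_squares
p=ctrl.snapshot("wrist"); k=ctrl.cut_out(p,"lid")[0]; m=k["pixels"]
tcp=ctrl.sense()["eef_pos"]; print(tcp)
cs,_=cv2.findContours(m.astype(np.uint8),cv2.RETR_EXTERNAL,cv2.CHAIN_APPROX_NONE)
q=max(cs,key=len)[:,0].astype(float); q=q[q[:,1]<232]
zt=tcp[2]-.0166
f,cx,cy=K(p); R=np.array(p["R"]);C=-R.T@p["t"]
for z in (zt+.012,zt+.009):
    d=np.stack([(q[:,0]-cx)/f,(q[:,1]-cy)/f,np.ones(len(q))],-1)@R
    X=C+d*((z-C[2])/d[:,2])[:,None]
    o=least_squares(lambda t:np.hypot(X[:,0]-t[0],X[:,1]-t[1])-.03,[tcp[0],tcp[1]],loss="soft_l1",f_scale=.0005)
    o3=least_squares(lambda t:np.hypot(X[:,0]-t[0],X[:,1]-t[1])-t[2],[tcp[0],tcp[1],.03],loss="soft_l1",f_scale=.0005)
    print(len(q),np.round(o.x,4),np.round(o3.x,4))
c=cloud(p); mm=cv2.erode(m.astype(np.uint8),np.ones((7,7)))>0
P=c[mm]; P=P[(abs(P[:,2]-zt-.012)<.008)]
A=np.c_[P[:,:2]-P[:,:2].mean(0),np.ones(len(P))]; s=np.linalg.lstsq(A,P[:,2],rcond=None)[0]
print("disc z",s[2],"expected",zt+.012,"tilt deg",np.degrees(s[:2]),len(P),P[:,:2].mean(0))
E
```

```text
[ 0.63702814 -0.10249581  0.14130553]
137 [ 0.6375 -0.1026] [ 0.6376 -0.1009  0.0285]
137 [ 0.6376 -0.1033] [ 0.6376 -0.1022  0.0291]
disc z 0.13624633373180062 expected 0.13670553400322674 tilt deg [ 0.08726844 -0.31190863] 4135 [ 0.63766118 -0.0909794 ]
```

The lid is level (under 0.4°), at about (0.6376,-0.1028). Move +68 mm in y and +1 mm in x; the lid then has 31.7 mm to descend.

```bash
python3 -m crank '[{"dp":[-0.08,0,0],"delta_rot":[0,0,0],"hand":1},{"dp":[-0.2,0,0.01],"delta_rot":[0,0,0],"hand":1},{"dp":[-0.35,0,0.01],"delta_rot":[0,0,0],"hand":1},{"dp":[-0.5,0,0.01],"delta_rot":[0,0,0],"hand":1},{"dp":[-0.6,0,0.01],"delta_rot":[0,0,0],"hand":1},{"dp":[-0.68,0.05,0.01],"delta_rot":[0,0,0],"hand":1},{"dp":[-0.68,0.1,0.01],"delta_rot":[0,0,0],"hand":1},{"dp":[-0.68,0.15,0.01],"delta_rot":[0,0,0],"hand":1}]'
python3 -m crank '[{"dp":[0,0.02,0],"delta_rot":[0,0,0],"hand":1},{"dp":[0,0.04,0],"delta_rot":[0,0,0],"hand":1},{"dp":[0,0.05,0],"delta_rot":[0,0,0],"hand":1},{"dp":[0,0.06,0],"delta_rot":[0,0,0],"hand":1},{"dp":[0,0.06,0],"delta_rot":[0,0,0],"hand":1},{"dp":[0,0.06,0],"delta_rot":[0,0,0],"hand":1},{"dp":[0,0.06,0],"delta_rot":[0,0,0],"hand":1},{"dp":[0,0.06,0],"delta_rot":[0,0,0],"hand":1}]'
python3 -c "
from h import *
p=ctrl.snapshot('wrist');save(p,'w6')
p=ctrl.snapshot('scene')
cv2.imwrite('pics/sc6.png',cv2.resize(p['color'][190:290,230:360,::-1],None,fx=6,fy=6,interpolation=cv2.INTER_CUBIC))
print(ctrl.sense()['eef_pos'],ctrl.sense()['force'],ctrl.sense()['grip_width'])"
```

```text
time_s: 40.97
eef_pos: [0.6379, -0.0339, 0.1256]
tool_rot: [-0.5, 0.5, -0.5, 0.5]
force: [-0.2, 0.0, -1.0]
grip_width: 0.0182
time_s: 41.63
eef_pos: [0.6381, -0.0345, 0.1205]
tool_rot: [-0.5, 0.5, -0.5, 0.5]
force: [0.7, 0.3, -2.1]
grip_width: 0.0179
[ 0.63808876 -0.03450964  0.12046897] [ 0.75508615 -0.39579215 -0.37344254] 0.017818782072958103
```

View pics/sc6.png

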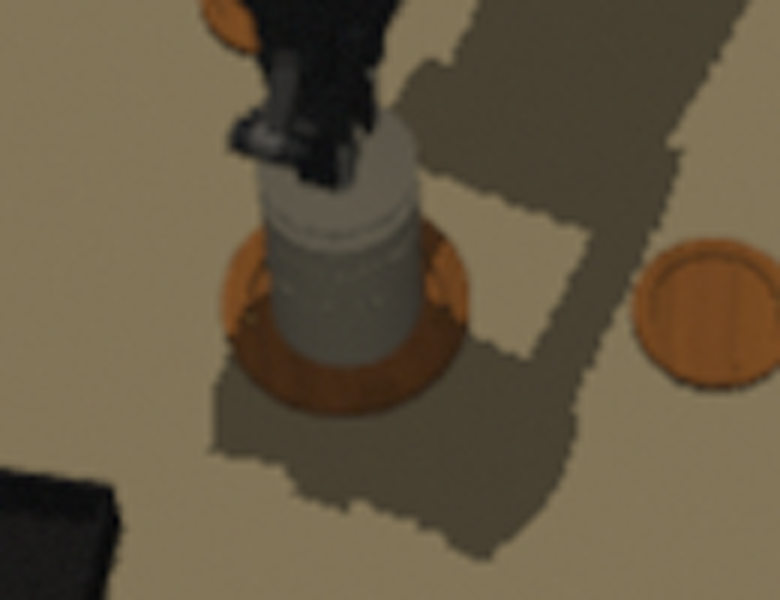

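The lid is over the column, centred, with 10.8 mm to go.

```bash
python3 -m crank '[{"dp":[0,0.02,0],"delta_rot":[0,0,0],"hand":1},{"dp":[0,0.04,0],"delta_rot":[0,0,0],"hand":1},{"dp":[0,0.055,0],"delta_rot":[0,0,0],"hand":1},{"dp":[0,0.07,0],"delta_rot":[0,0,0],"hand":1},{"dp":[0,0.085,0],"delta_rot":[0,0,0],"hand":1},{"dp":[0,0.095,0],"delta_rot":[0,0,0],"hand":1},{"dp":[0,0.105,0],"delta_rot":[0,0,0],"hand":1},{"dp":[0,0.115,0],"delta_rot":[0,0,0],"hand":1}]'
python3 -m crank '[{"dp":[0,0.01,0],"delta_rot":[0,0,0],"hand":1},{"dp":[0,0.01,0],"delta_rot":[0,0,0],"hand":1},{"dp":[0,0.01,0],"delta_rot":[0,0,0],"hand":1},{"dp":[0,0.01,0],"delta_rot":[0,0,0],"hand":1},{"dp":[0,0.01,0],"delta_rot":[0,0,0],"hand":1},{"dp":[0,0.01,0],"delta_rot":[0,0,0],"hand":1},{"dp":[0,0.01,0],"delta_rot":[0,0,0],"hand":1},{"dp":[0,0.01,0],"delta_rot":[0,0,0],"hand":1}]'
```

```text
time_s: 42.4
eef_pos: [0.6382, -0.0345, 0.1096]
tool_rot: [-0.5, 0.5, -0.5, 0.5]
force: [-3.5, 0.2, 7.5]
grip_width: 0.0182
time_s: 43.07
eef_pos: [0.6385, -0.0345, 0.1097]
tool_rot: [-0.5, 0.5, -0.499, 0.501]
force: [-3.1, -0.3, 6.2]
grip_width: 0.0179
```

It stopped at 109.6–109.7 mm, exactly the seated height. Open, rise and back off.

```bash
python3 -m crank '[{"dp":[0,-0.01,0],"delta_rot":[0,0,0],"hand":1},{"dp":[0,-0.01,0],"delta_rot":[0,0,0],"hand":0.75},{"dp":[0,-0.01,0],"delta_rot":[0,0,0],"hand":0.65},{"dp":[0,-0.01,0],"delta_rot":[0,0,0],"hand":0.55},{"dp":[0,-0.01,0],"delta_rot":[0,0,0],"hand":0.45},{"dp":[0,-0.01,0],"delta_rot":[0,0,0],"hand":0.35},{"dp":[0,-0.05,0],"delta_rot":[0,0,0],"hand":0.2},{"dp":[0,-0.15,0],"delta_rot":[0,0,0],"hand":0.1}]'
python3 -m crank '[{"dp":[0,-0.1,0],"delta_rot":[0,0,0],"hand":0},{"dp":[0,-0.2,0],"delta_rot":[0,0,0],"hand":0},{"dp":[0,-0.35,0],"delta_rot":[0,0,0],"hand":0},{"dp":[0,-0.5,0],"delta_rot":[0,0,0],"hand":0},{"dp":[0.1,-0.65,0],"delta_rot":[0,0,0],"hand":0},{"dp":[0.25,-0.75,-0.1],"delta_rot":[0,0,0],"hand":0},{"dp":[0.4,-0.75,-0.25],"delta_rot":[0,0,0],"hand":0},{"dp":[0.55,-0.75,-0.4],"delta_rot":[0,0,0],"hand":0}]'
python3 -m crank '[{"dp":[0.1,0,-0.1],"delta_rot":[0,0,0],"hand":0},{"dp":[0.2,0,-0.2],"delta_rot":[0,0,0],"hand":0},{"dp":[0.2,0,-0.3],"delta_rot":[0,0,0],"hand":0},{"dp":[0.2,0,-0.3],"delta_rot":[0,0,0],"hand":0},{"dp":[0.2,0,-0.3],"delta_rot":[0,0,0],"hand":0},{"dp":[0.2,0,-0.3],"delta_rot":[0,0,0],"hand":0},{"dp":[0.2,0,-0.3],"delta_rot":[0,0,0],"hand":0},{"dp":[0.2,0,-0.3],"delta_rot":[0,0,0],"hand":0}]'
python3 - <<'E'
from h import *
from look import look
s=ctrl.sense();print(s['eef_pos'],s['force'],s['grip_width'])
DIM["lid"]=(.03,.099,.105);DIM["well_dish"]=(.03,.081,.099);DIM["deep_dish"]=(.03,.055,.081);DIM["water_pot"]=(.03,.005,.055)
look(["wrist"],["lid"])
p=ctrl.snapshot("wrist"); k=ctrl.cut_out(p,"lid")[0]["pixels"]
mm=cv2.erode(k.astype(np.uint8),np.ones((5,5)))>0
P=cloud(p)[mm]; print("zmax",P[:,2].max()); P=P[abs(P[:,2]-.105)<.005]
s=np.linalg.lstsq(np.c_[P[:,:2]-P[:,:2].mean(0),np.ones(len(P))],P[:,2],rcond=None)[0]; print("disc z",s[2],"tilt",np.degrees(s[:2]),len(P))
look(["scene"],["lid","drink_can","jam_jar"]); look(["side"],["drink_can"])
p=ctrl.snapshot("scene"); save(p,"sc8")
print([np.round(r["at"],3) for r in ctrl.boxes_of(p,"pastel_tin")])
cv2.imwrite("pics/sc7.png",cv2.resize(p["color"][190:290,230:360,::-1],None,fx=6,fy=6,interpolation=cv2.INTER_CUBIC))
E
```

```text
time_s: 43.73
eef_pos: [0.6372, -0.0344, 0.1216]
tool_rot: [0.499, -0.501, 0.501, -0.499]
force: [0.6, 0.2, -0.7]
grip_width: 0.0761
time_s: 44.4
eef_pos: [0.5982, -0.09, 0.2003]
tool_rot: [-0.501, 0.499, -0.499, 0.501]
force: [-0.1, -1.7, 0.0]
grip_width: 0.0857
time_s: 45.07
eef_pos: [0.5684, -0.1092, 0.1978]
tool_rot: [0.5, -0.5, 0.5, -0.5]
force: [0.8, 0.5, -1.0]
grip_width: 0.0856
[ 0.56841379 -0.10916471  0.19781132] [ 0.77644801  0.49734017 -0.95076678] 0.08562642625707972
wrist lid 0.87 6064 med [ 0.636 -0.035] zmax 0.124 fit [0.6382, -0.0358] 0.955 [0.6385, -0.0353, 0.0292] 0.984
zmax 0.34123543757742814
disc z 0.10472038896392123 tilt [-0.19934187 -0.09467353] 4483
scene lid 0.89 482 med [ 0.645 -0.034] zmax 0.123 fit [0.6416, -0.0361] 0.911 [0.641, -0.0362, 0.0286] 0.957
scene drink_can 0.73 1143 med [0.461 0.237] zmax 0.117 fit [0.446, 0.2377] 0.881 [0.4437, 0.2382, 0.031] 0.909
scene jam_jar 0.74 931 med [ 0.605 -0.421] zmax 0.088 fit [0.59, -0.4351] 0.848 [0.5923, -0.4342, 0.0304] 0.944
side drink_can 0.58 505 med [0.422 0.216] zmax 0.119 fit [0.4305, 0.2315] 0.713 [0.4235, 0.2193, 0.0301] 0.74
[array([0.552, 0.454, 0.017])]
```

View pics/sc7.png

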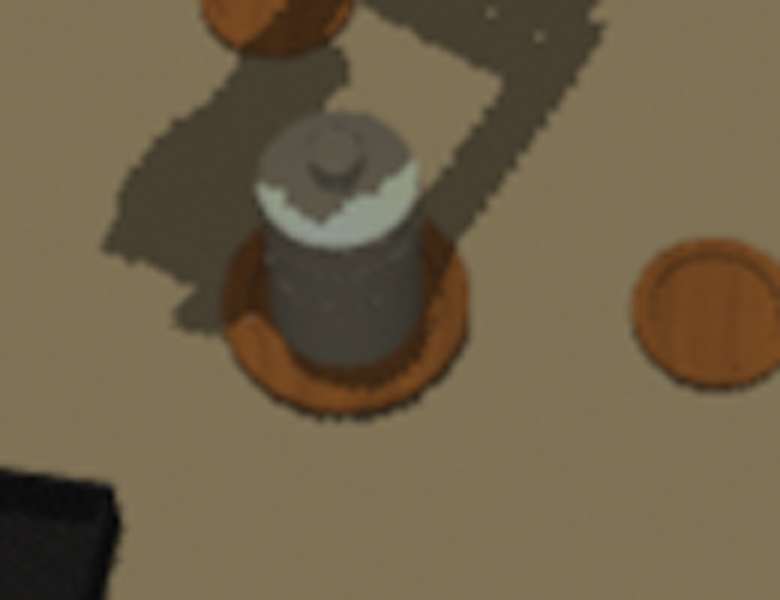

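View pics/last_wrist.png

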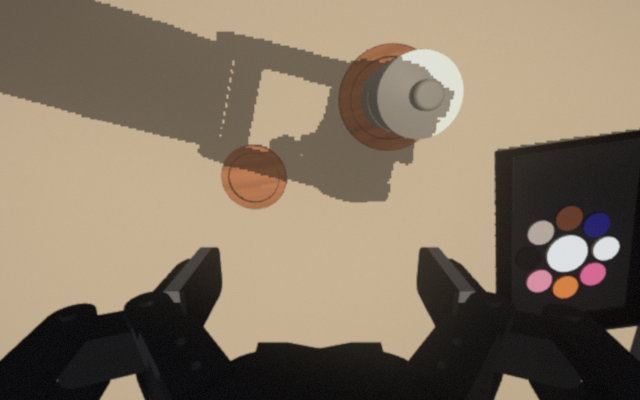

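View pics/sc8.png

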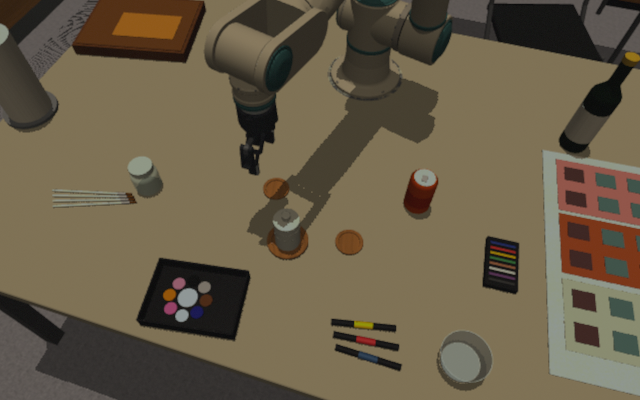

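The full nest stands on the big stand (287,230) with the lid on. The lid disc is at 104.7 mm (105 expected) with 0.2° of tilt. The can (421,190), jar (143,176) and tin (501,264) have not moved, and the gripper is open and clear.

```bash
python3 -c "
from cell import ctrl
print(ctrl.job_done())"
```

```text
the job is handed in; nothing more can be done
None
```

The palette nest is back together on the largest of the three wooden stands. I stacked it one piece at a time: water pot, deep dish, three-well dish, lid. The job is handed in, at about 46 s on the robot's clock.

- **Seating:** each piece was lowered slowly until it touched, and every one stopped within about 0.1 mm of its seated height. Origins were at 5, 49, 75 and 93 mm. Contact forces stayed at about 14 N or less.
- **Last checks:** the lid's disc measured 104.7 mm high (105 mm expected), tilted about 0.2°. The wrist camera puts the lid within about 1 mm of the centre of the stack. The gripper is open and well clear.
- **Bystanders:** the arm never went near the can, jar or tin, and the can, jar and tin fits from the scene camera match the start to within about 5 mm.
- **Disagreements:** the scene camera places the lid about 3 mm further out in x than the wrist camera. I trusted the wrist camera because it saw both pieces together for the deep dish and lid placings. The final side-camera reading of the can was poor (overlap only 0.71), so I did not use it.

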